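# Dot-mark circuit breakers on the x-y slide

### The job

Put every circuit breaker that lies on the mat, cover up, into the pocket of the slide carrier that fits it. Then mark them one at a time in order from the narrowest to the widest: slide the carrier by its knob until the dot in the middle of the breaker's cover is right under the fixed plunger tip, and press the plunger cap down until the tip rests on the cover for a moment, then let it rise. Finish with the carrier pulled fully forward to its front stop, all the breakers still flat in their pockets, and leave the hammer, the large breaker and the blue bin alone.

Things in the scene. Friction and masses are not known exactly. Their poses are not given: they have to be found in the camera images.
- breaker1: loose one-pole circuit breaker, black base with white cover: a block 80 mm long (own x) x 30 mm wide (own y) x 38 mm high (own z), lying on its back with the cover up; origin at the centre of its underside; the mark is a small grey dot in the middle of the cover, 38 mm straight above the origin; a grey toggle stands 11 mm above the cover at x = +21 mm. It may be absent
- breaker2: loose two-pole circuit breaker, black base with white cover: a block 80 mm long (own x) x 40 mm wide (own y) x 38 mm high (own z), lying on its back with the cover up; origin at the centre of its underside; the mark is a small grey dot in the middle of the cover, 38 mm straight above the origin; a grey toggle stands 11 mm above the cover at x = +21 mm. It may be absent
- breaker3: loose three-pole circuit breaker, black base with white cover: a block 80 mm long (own x) x 50 mm wide (own y) x 38 mm high (own z), lying on its back with the cover up; origin at the centre of its underside; the mark is a small grey dot in the middle of the cover, 38 mm straight above the origin; a grey toggle stands 11 mm above the cover at x = +21 mm. It may be absent
- breaker4: loose four-pole circuit breaker, black base with white cover: a block 80 mm long (own x) x 62 mm wide (own y) x 38 mm high (own z), lying on its back with the cover up; origin at the centre of its underside; the mark is a small grey dot in the middle of the cover, 38 mm straight above the origin; a grey toggle stands 11 mm above the cover at x = +21 mm. It may be absent
- pocket1 (a point): centre of the floor of the carrier's pocket for the one-pole breaker; axes as the fixture's; pocket is 85 mm (x) x 35 mm (y), 12 mm deep, its rim 48 mm above the bench; a breaker fits either way round, its long side along x. Rear row (+x, away from the robot): one-pole at left (+y), four-pole at right; front row: two-pole at left, three-pole at right
- pocket2 (a point): centre of the floor of the carrier's pocket for the two-pole breaker; axes as the fixture's; pocket is 85 mm (x) x 45 mm (y), 12 mm deep, its rim 48 mm above the bench; a breaker fits either way round, its long side along x. Rear row (+x, away from the robot): one-pole at left (+y), four-pole at right; front row: two-pole at left, three-pole at right
- pocket3 (a point): centre of the floor of the carrier's pocket for the three-pole breaker; axes as the fixture's; pocket is 85 mm (x) x 55 mm (y), 12 mm deep, its rim 48 mm above the bench; a breaker fits either way round, its long side along x. Rear row (+x, away from the robot): one-pole at left (+y), four-pole at right; front row: two-pole at left, three-pole at right
- pocket4 (a point): centre of the floor of the carrier's pocket for the four-pole breaker; axes as the fixture's; pocket is 85 mm (x) x 67 mm (y), 12 mm deep, its rim 48 mm above the bench; a breaker fits either way round, its long side along x. Rear row (+x, away from the robot): one-pole at left (+y), four-pole at right; front row: two-pole at left, three-pole at right
- fixture: fixed marking fixture; origin on the bench straight under the marking head, x to the rear (away from the robot, towards the column), y left. Its dark bed plate is 10 mm thick, 250 mm wide, from x = -240 to +180 mm; the marking head hangs on a boom (34 mm wide, 155 to 189 mm high) from the rear column, with an aluminium bush of 34 mm diameter around the plunger from 150 to 195 mm height
- knob (a point): top centre of the black round knob (30 mm diameter, 40 mm tall, its top 96 mm above the bench) on the front tab of the carrier, for moving the carrier by hand; the carrier plate is 196 x 156 mm, the knob is 122 mm before the plate's centre
- slide_x (a joint): carrier's position along the fixture's x (m): 0 = fully forward against the front stop (towards the robot, clear of the head, for loading), to 0.195 at the rear; stays where it is left, about 2 N to move
- slide_y (a joint): carrier's cross slide position along the fixture's y (m), -0.06 to +0.06, stays where left, about 2 N to move
- plunger (a joint): how far the spring marking plunger is pressed down (m): 0 = up, at most 0.036; rises by itself; 3 to 8 N to press. It meets the cover of a seated breaker at about 0.031
- tip (a point): tip of the plunger (the fixed pointer), 105 mm above the bench when up; moves only up and down
- cap (a point): centre of the top of the plunger's black press cap, 36 mm diameter, 240 mm above the bench when up; press it straight down with closed fingers
- hammer: bystander: hammer lying on the bench, leave alone; origin under its middle
- big_breaker: bystander: finished large breaker, 150 x 105 x 80 mm, leave alone; origin at centre of underside
- parts_bin: bystander: blue open parts bin, 180 x 120 x 60 mm, leave alone; origin at centre of underside

How it is judged (in metres and radians):
On the way, in this order (a step that is already met when the one before it is completed fails the run):
1. the one-pole breaker, seated in its own pocket, has its centre dot within 5 mm under the plunger and the plunger is pressed down onto its cover (horizontal distance between breaker1 and tip below 0.005 m and z of tip in the frame of breaker1 below 0.041 m and horizontal distance between breaker1 and pocket1 below 0.006 m and z of breaker1 in the frame of pocket1 below 0.004 m and angle between breaker1's own z axis and vertical below 0.06 rad), for 0.2 s.
2. the two-pole breaker, seated in its own pocket, has its centre dot within 5 mm under the plunger and the plunger is pressed down onto its cover (horizontal distance between breaker2 and tip below 0.005 m and z of tip in the frame of breaker2 below 0.041 m and horizontal distance between breaker2 and pocket2 below 0.006 m and z of breaker2 in the frame of pocket2 below 0.004 m and angle between breaker2's own z axis and vertical below 0.06 rad), for 0.2 s.
3. the three-pole breaker, seated in its own pocket, has its centre dot within 5 mm under the plunger and the plunger is pressed down onto its cover (horizontal distance between breaker3 and tip below 0.005 m and z of tip in the frame of breaker3 below 0.041 m and horizontal distance between breaker3 and pocket3 below 0.006 m and z of breaker3 in the frame of pocket3 below 0.004 m and angle between breaker3's own z axis and vertical below 0.06 rad), for 0.2 s.
4. the four-pole breaker, seated in its own pocket, has its centre dot within 5 mm under the plunger and the plunger is pressed down onto its cover (horizontal distance between breaker4 and tip below 0.005 m and z of tip in the frame of breaker4 below 0.041 m and horizontal distance between breaker4 and pocket4 below 0.006 m and z of breaker4 in the frame of pocket4 below 0.004 m and angle between breaker4's own z axis and vertical below 0.06 rad), for 0.2 s.
At the end, for the whole second after the job is handed in: Every breaker present lies flat (tilt under 0.06 rad) and at rest in its own pocket, within 6 mm of its centre and no more than 4 mm above its floor; the carrier is within 8 mm of its front stop; the plunger is up (within 5 mm) (horizontal distance between breaker1 and pocket1 below 0.006 m and z of breaker1 in the frame of pocket1 below 0.004 m and angle between each of breaker1, breaker2, breaker3, breaker4's own z axis and vertical below 0.06 rad and horizontal distance between breaker2 and pocket2 below 0.006 m and z of breaker2 in the frame of pocket2 below 0.004 m and horizontal distance between breaker3 and pocket3 below 0.006 m and z of breaker3 in the frame of pocket3 below 0.004 m and horizontal distance between breaker4 and pocket4 below 0.006 m and z of breaker4 in the frame of pocket4 below 0.004 m and linear speed of each of breaker1, breaker2, breaker3, breaker4 below 0.02 m/s and value of joint slide_x below 0.008 m and value of joint plunger below 0.005 m); the robot touches nothing.
It fails at once if the hammer is pushed more than 30 mm (distance of hammer from where it was at the start of the episode above 0.03 m).
It fails at once if the big breaker is pushed more than 30 mm (distance of big_breaker from where it was at the start of the episode above 0.03 m).
It fails at once if the parts bin is pushed more than 30 mm (distance of parts_bin from where it was at the start of the episode above 0.03 m).
Of breaker1, breaker2, breaker3, breaker4 only 3 to 4 are there at a start; the rules pass over those that are not, and their reading is None.
At some moment in a run one of breaker1, breaker2, breaker3, breaker4 may be knocked a few centimetres aside while the robot is not near it.
Once in a run the grip may slacken for a moment while it holds something.
It also fails if it takes over 210 s, if anything falls off the work surface, if the arm or the gripper's body presses on something with over 40 N, if the wrist force passes 120 N, or if a joint passes its speed limit or range.

### The arm

A 6-joint arm with a two-finger parallel gripper is mounted at the origin on the work surface. World frame = base frame: x ahead of the robot, y to its left, z up, the work surface at z = 0. Lengths are in mm, angles in degrees, forces in N, time in s.
With the tool pointing down it reaches from about 300 to 850 mm from the base axis. Payload 4.2 kg.
Tool frame: the origin (TCP) lies midway between the tips of the shut fingers; the grasp point (between the pads) lies 19 mm behind it; z points along the fingers, y is the line along which they close (so a half turn about z gives the same grasp; the last joint's range is limited). The gripper opens to 91 mm and grips with 3 to 60 N. Pads are 32 mm wide; open, the fingers measure 118 mm over their backs; the gripper's body (76 mm by 178 mm) begins 60 mm behind the grasp point.
Start: joints at [68.87, 18.312, 89.639, -0, 72.044, -1.146], TCP at [196.521, 540.391, 213.976] pointing down, gripper open.
Joint ranges: [-177.97, 177.97], [-48.28, 115.42], [12.27, 149.76], [-77.06, 257.06], [2.81, 150.46], [-146.56, 146.56]. Speed limits (degrees/s): [147.25, 147.25, 180, 180, 180, 180].

### API

Orientations are given as [roll, pitch, yaw] about the fixed x, y, z axes, in that order (R = Rz(yaw) Ry(pitch) Rx(roll)).
In Python, from workcell import env gives the robot as it stands.
- The arm moves only by the tool send_rows, never from a script. Its argument "steps" is a list that holds one entry, the list of rows, each a list of 5 numbers: the shift along the tool's x, y, z scaled (see below), then the turn about the tool's z scaled (see below), then the opening, from 0 (shut) to 1 (fully open). In form: [[[dx, dy, dz, yaw, fingers], ...]]. A call has 1 to 5 rows; each row shifts and turns the commanded pose from where the row before left it, along the tool's axes as they then stand; what a row does not reach is not made up. The controller multiplies each number of a shift by 0.04 m and each number of a turn by 0.12 rad. A row lasts 1/12 s, in which the tool goes at most 41.7 mm and 7.16 degrees, less where a joint would pass 70% of its speed; a pose out of reach is approached as far as the arm can. A call with a number of a shift or a turn outside -1 to 1 is refused whole. A call with a gripper value outside its range is refused whole. The fingers move at their own pace and stop on an object; "squeeze" is the grip in N (left out, the last holds). Time passes only in rows, so rows that do not move let the fingers close. It gives the time, the measured TCP pose, the force, the opening and the grip force at its end, in the units of the state.
- env.state(): the state, without advancing time (a new reading comes with each control period).
- env.grab_frame(name): name is "side" or "top"; returns a dict with "pixels" (420x560x3 uint8, red, green, blue), "depth" (420x560 float32, mm along the optical axis (not along the pixel's ray), 0 where there is no reading), "intrinsics" (3x3 intrinsics, pixels), "cam_to_world" (4x4, takes a point from camera to world coordinates). Camera axes: x right, y down, z forward; pixel columns grow to the right and rows downward; lengths in mm; the calibration is good to about 2 mm. A picture is of the moment at which its call begins.
- env.job_done(): hands the job in; it is judged then, once.
The state is a dict: "time_s": time; "qpos": joint angles; "qvel": joint speeds; "effort": joint torques, N m; "ee_pos": TCP position; "ee_rot": TCP orientation; "force": force on the tool from outside, world axes, zero at the start; "torque": the same for the moment, N m; "gripper_width": finger opening in mm; "gripper_force": force on a finger pad.
Only numpy, scipy, OpenCV 4.12 (cv2) and the standard library are available. Lean on these libraries where they do the work, as an engineer would, in place of code of your own. Each camera call takes 0.05 s, during which the arm holds its last target. There are 200 camera calls.

## Working session

There is one attempt and no reset: what is moved stays moved. The work goes in short steps, Python scripts to look and compute and a tool call to move; the robot and the scene stay as the last step left them, time stands still between calls to the robot, and variables do not carry over. Pictures are saved under pics/ and viewed, at most 14 in all, crops included, and the job is handed in when it is done.

Besides the shell and the picture viewer there is one more tool, called after "Request:" in YAML: its name, and indented under it one key for each argument. send_rows: Moves the arm, as the interface text tells. Shifts and turns lie within -1 to 1; 1 stands for 0.04 m of shift or 0.12 rad of turn. Its arguments: {"type":"object","properties":{"steps":{"type":"array"},"squeeze":{"type":"number"}},"required":["steps"]}

```bash
ls; mkdir -p pics
python3 - <<'E'
from workcell import env
import cv2,numpy as np
print(env.state())
for n in("top","side"):
    f=env.grab_frame(n); cv2.imwrite(f"pics/{n}0.png",f["pixels"][...,::-1]); np.savez(f"{n}0.npz",**f)
    print(n,f["intrinsics"].tolist(),np.round(f["cam_to_world"],3).tolist())
E
```

```text
pics
{'time_s': 0.0, 'qpos': array([ 6.88687458e+01,  1.83505894e+01,  8.97064583e+01, -5.03795615e-03,
        7.20419095e+01, -1.14685937e+00]), 'qvel': array([-0.05683632,  0.05950459, -0.01211129,  0.034463  ,  0.04826538,
        0.01639854]), 'effort': array([ 2.00644143e-03, -4.12451112e+01, -2.31977731e+01,  7.28337374e-02,
        4.57391236e-02, -1.35257110e-04]), 'ee_pos': array([196.36962002, 539.90014979, 213.13045421]), 'ee_rot': array([-1.79900967e+02,  2.80822549e-03,  1.60017165e+02]), 'force': array([-0.01732046, -0.49096676, -0.99400921]), 'torque': array([-0.04421101, -0.05447392,  0.04369142]), 'gripper_force': 0.0, 'gripper_width': 91.18019753802164}
top [[420.30440040887436, 0.0, 275.0987052393], [0.0, 420.30440040887436, 206.57501782118848], [0.0, 0.0, 1.0]] [[0.022, -0.984, 0.175, 351.065], [-1.0, -0.023, -0.005, -61.076], [0.009, -0.175, -0.985, 1440.55], [0.0, 0.0, 0.0, 1.0]]
side [[427.8373468180149, 0.0, 283.9312147979394], [0.0, 427.8373468180149, 205.2208578330856], [0.0, 0.0, 1.0]] [[0.832, -0.357, 0.425, 21.909], [-0.555, -0.556, 0.619, -838.498], [0.015, -0.751, -0.66, 979.763], [0.0, 0.0, 0.0, 1.0]]
```

View pics/top0.png

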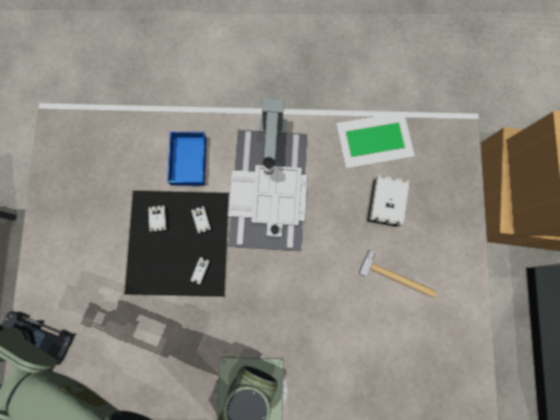

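View pics/side0.png

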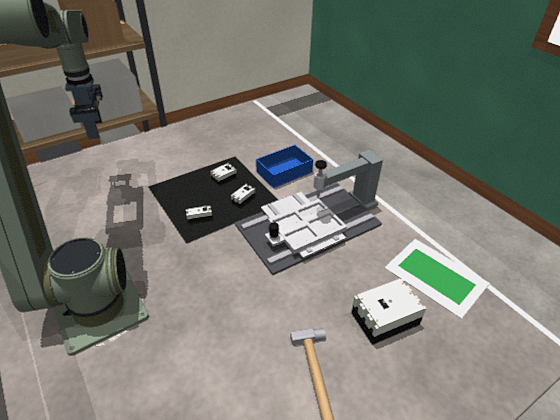

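Run:
```python
import cv2,numpy as np
t=cv2.imread("pics/top0.png"); s=cv2.imread("pics/side0.png")
a=cv2.resize(t[180:300,125:235],None,fx=5,fy=5,interpolation=cv2.INTER_CUBIC)
b=cv2.resize(t[120:260,220:320],None,fx=4.2,fy=4.2,interpolation=cv2.INTER_CUBIC)
cv2.imwrite("pics/a.png",a)
c=cv2.resize(s[140:280,175:395],None,fx=3.6,fy=3.6,interpolation=cv2.INTER_CUBIC)
cv2.imwrite("pics/b.png",b);cv2.imwrite("pics/c.png",c)
```

```text
(no output)
```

View pics/a.png

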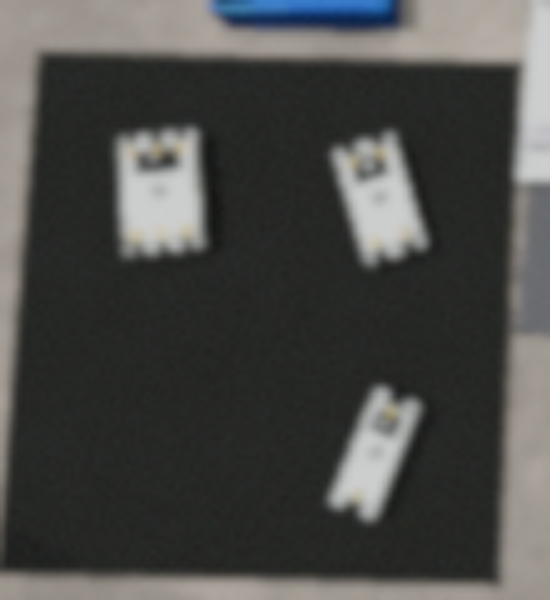

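View pics/b.png

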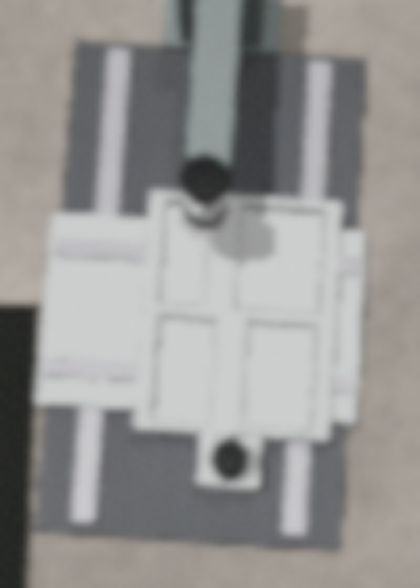

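View pics/c.png

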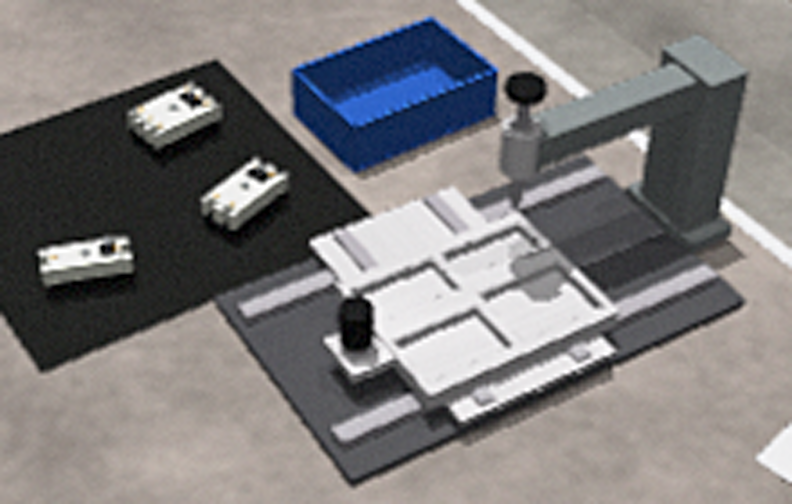

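```bash
cat > h.py <<'E'
import numpy as np,cv2
def cloud(f):
    d=f["depth"].astype(float); K=f["intrinsics"]; T=np.array(f["cam_to_world"])
    v,u=np.mgrid[:d.shape[0],:d.shape[1]]
    p=np.stack([(u-K[0,2])/K[0,0]*d,(v-K[1,2])/K[1,1]*d,d],-1)@T[:3,:3].T+T[:3,3]
    p[d<=0]=np.nan
    return p
def at(f,u,v,z):
    K=f["intrinsics"];T=np.array(f["cam_to_world"])
    r=T[:3,:3]@np.array([(u-K[0,2])/K[0,0],(v-K[1,2])/K[1,1],1]); o=T[:3,3]
    return o+r*(z-o[2])/r[2]
def ray(f,u,v):
    a=at(f,u,v,0);b=at(f,u,v,100);return a,(b-a)/100   # p=a+z*d
def tri(f,uv,g,wx):
    a,d=ray(f,*uv);b,e=ray(g,*wx)
    z=np.dot((b-a)[:2],(d-e)[:2])/np.dot((d-e)[:2],(d-e)[:2])
    pa=a+z*d;pb=b+z*e
    return (pa+pb)/2,np.linalg.norm(pa-pb)
def blobs(f,lo,hi,box,minn=15,white=False):
    p=cloud(f);m=(p[...,2]>lo)&(p[...,2]<hi)&(p[...,0]>box[0])&(p[...,0]<box[1])&(p[...,1]>box[2])&(p[...,1]<box[3])
    if white:m&=f["pixels"].min(-1)>110
    n,l,_,c=cv2.connectedComponentsWithStats(m.astype(np.uint8))
    out=[]
    for i in range(1,n):
        q=p[l==i]
        if len(q)<minn:continue
        r=cv2.minAreaRect(q[:,:2].astype(np.float32))
        out.append((len(q),np.round(c[i],1),np.round(np.median(q,0),1),np.round(r[0],1),np.round(r[1],1),round(r[2],1)))
    return out
E
python3 - <<'E'
from h import *
T=dict(np.load("top0.npz"));S=dict(np.load("side0.npz"))
for n,f in(("T",T),("S",S)):
    print(n,"breakers");[print(*b) for b in blobs(f,25,60,(200,480,40,330),white=True)]
    print("knob");[print(*b) for b in blobs(f,85,105,(200,420,-150,50),8)]
    print("cap");[print(*b) for b in blobs(f,228,250,(350,700,-150,50),8)]
    print("rim");[print(*b) for b in blobs(f,43,55,(280,640,-250,80),30)]
    print("pock");[print(*b) for b in blobs(f,30,41.5,(280,640,-250,80),30)]
E
```

```text
T breakers
212 [200.  270.4] [382.  175.6  35. ] [381.8 176. ] [31.1 78.5] 69.9
knob
cap
64 [268.6 164.2] [692.2 -44.4 237.9] [691.  -44.2] [32.8 17.3] 87.5
rim
539 [276.1 211.2] [582.2 -69.9  46.5] [571.3 -69.8] [136.9 157.3] 0.2
pock
308 [263.8 207.6] [595.6 -29.6  34.9] [595.2 -30.8] [48.5 86.6] 86.9
376 [286.6 209. ] [ 593.4 -107.6   34.7] [ 592.5 -106.2] [61.9 86.4] 88.0
49 [240.4 207.3] [596.4  51.4  32.3] [595.6  49.7] [57.9 18.7] 82.8
S breakers
137 [197.3 210.5] [374.7 177.7  36.1] [377.6 178.5] [33.2 77.9] 68.4
knob
cap
66 [319.1 164.8] [688.9 -47.6 236.6] [688.5 -44.3] [21.9 33.7] 1.4
rim
573 [292.  230.3] [580.6 -71.1  45.6] [567.5 -68.4] [163.2 144.5] 89.9
pock
230 [287.3 220.3] [598.4 -19.   34.8] [595.2 -22. ] [45.  80.9] 88.0
332 [299.6 235.6] [591.  -96.1  34.3] [591.  -98.2] [52.1 84.4] 87.2
123 [296.3 245.5] [ 550.1 -143.3   36. ] [ 556.  -127.2] [ 49.2 165.8] 58.8
```

Run:
```python
from h import *
T=dict(np.load("top0.npz"));S=dict(np.load("side0.npz"))
for n,f in(("T",T),("S",S)):
    print(n,"breakers");[print(*b) for b in blobs(f,25,60,(300,620,75,420),white=True)]
    print("knob");[print(*b) for b in blobs(f,85,105,(400,560,-150,50),5)]
    print("cap");[print(*b) for b in blobs(f,225,255,(600,800,-150,50),8)]
    print("rim");[print(*b) for b in blobs(f,42,55,(400,850,-250,80),30)]
    print("pock");[print(*b) for b in blobs(f,30,40,(400,850,-250,80),30)]
    print("bed");[print(*b) for b in blobs(f,4,15,(400,900,-250,80),150)]
    print("bush/boom");[print(*b) for b in blobs(f,140,200,(600,950,-250,80),10)]
```

```text
T breakers
46 [231.  208.3] [591.7  82.4  27. ] [594.   82.3] [48.5 14.1] 0.8
315 [157.3 218.5] [548.8 327.9  35.8] [553.2 329.6] [80.1 50.9] 7.4
259 [201.  219.3] [551.3 180.8  36. ] [551.4 181.8] [80.  40.2] 19.3
212 [200.  270.4] [382.  175.6  35. ] [381.8 176. ] [31.1 78.5] 69.9
knob
67 [274.6 228.2] [519.7 -68.4  93.8] [518.9 -67.1] [28.1 27.7] 43.0
cap
112 [268.7 162. ] [698.4 -45.5 238. ] [698.8 -45.5] [33.1 33.9] 48.1
rim
1068 [275.8 197.4] [635.5 -64.9  46.4] [621.9 -71.4] [156.1 236.8] 87.5
pock
192 [263.4 181.3] [687.3 -24.3  34.5] [692.9 -27.9] [36.5 83. ] 87.6
421 [286.6 181.4] [ 688.8 -106.2   34.9] [ 689.5 -104.9] [68.3 84.4] 88.1
66 [244.3 178.7] [695.   41.4  32. ] [693.7  37.9] [60.3 34.5] 61.1
295 [263.7 207.6] [595.6 -29.4  34.7] [596.  -28.8] [47.2 83.7] 88.8
360 [286.5 209.1] [ 593.3 -106.5   34.6] [ 593.7 -106.7] [84.1 57.5] 0.6
49 [240.4 207.3] [596.4  51.4  32.3] [595.6  49.7] [57.9 18.7] 82.8
bed
843 [250.2 149.4] [809.3  19.7   8.8] [806.3  25.1] [101.3 154.3] 87.5
866 [290.9 150.3] [ 808.4 -114.4    8.7] [ 802.2 -120.5] [112.8 153.4] 86.3
1386 [265.1 235.8
[... 667 characters left out ...]
  45.5] [615.5 -69.1] [162.  240.4] 86.7
pock
152 [310.6 209.6] [693.5 -18.1  34.5] [691.4 -19.2] [32.3 80.6] 87.6
220 [287.3 220.5] [597.9 -19.6  34.6] [595.1 -22.1] [43.5 81.5] 87.0
351 [324. 224.] [687.6 -95.8  34.1] [687.5 -96.8] [64.5 83.5] 87.7
316 [299.6 235.9] [591.  -96.5  34.1] [591.  -98.6] [51.4 84.4] 87.2
170 [309.7 241.7] [ 587.1 -145.6   35.3] [ 602.9 -138.2] [ 68.4 249. ] 69.9
bed
920 [344.4 206.3] [819.5 -45.5   8.1] [830.9 -45.9] [158.9 140. ] 88.0
1417 [269.3 245.6] [497.6 -68.2   8.2] [582.  -44.2] [244.2 256.3] 87.6
370 [360.1 227.9] [ 792.5 -154.4    7.8] [ 789.8 -150.7] [ 46.9 163.9] 89.4
bush/boom
1188 [349.1 169.9] [812.9 -59.7 184.3] [799.1 -46.8] [ 72.  243.2] 86.1
```

```bash
cat >> h.py <<'E'
def plan(p,*tgts):
    """p=(x,y,z,yaw) start; each tgt (x,y,z,yaw): prints turn units and shift units (turn first)"""
    for t in tgts:
        dy=(t[3]-p[3]+180)%360-180
        a=np.radians(t[3]);d=np.array(t[:3])-p[:3]
        s=np.array([d@[np.cos(a),np.sin(a),0],d@[np.sin(a),-np.cos(a),0],-d[2]])/40
        print("turn",round(-dy/6.8755,2),"shift",np.round(s,3),"max",round(abs(s).max(),2))
        p=t
def cur():
    from workcell import env
    s=env.state();p=[*s["ee_pos"],s["ee_rot"][2]]
    print("t",round(s["time_s"],2),"p",np.round(p,1),"F",np.round(s["force"],1),"w",round(s["gripper_width"],1),"g",round(s["gripper_force"],1))
    return p
def grab(n):
    from workcell import env
    return env.grab_frame(n)
E
python3 - <<'E'
from h import *
T=dict(np.load("top0.npz"));S=dict(np.load("side0.npz"))
for n,a,b in(("b3",(156.6,217.6),(223.5,169.6)),("b2",(200.4,219.2),(242.4,191.6)),("b1",(199.8,270.2),(198.3,209.1)),("cap",(268.7,162),(320.2,164.4)),("knob",(274.6,228.2),(273.2,226.1))):
    p,e=tri(T,a,S,b);print(n,p.round(1),round(e,1))
plan(cur(),(518.8,-67,170,177.6),(518.8,-67,64,177.6))
E
```

```text
b3 [552.8 330.8  36.5] 1.3
b2 [550.2 183.9  35. ] 3.2
b1 [380.2 175.4  42.4] 2.6
cap [698.1 -43.6 232. ] 4.5
knob [517.8 -66.3  89.9] 5.1
t 0.1 p [196.4 540.  213.2 160. ] F [-0.3 -0.3  0.8] w 91.1 g 0.0
turn -2.56 shift [ -8.69  -14.823   1.08 ] max 14.82
turn -0.0 shift [0.   0.   2.65] max 2.65
```

Request:
send_rows:
  steps:
    - [[0,0,0,-0.85,1],[0,0,0,-0.85,1],[0,0,0,-0.86,1],[-0.4345,-0.741,0.054,0,1],[-0.4345,-0.741,0.054,0,1]]
  squeeze: 30

```text
time_s: 0.52
ee_pos: [228.5, 479.7, 208.8]
ee_rot: [-180.0, -0.0, 177.8]
force: [0.5, -0.6, 0.3]
gripper_width: 91.0
gripper_force: 0.0
```

Request:
send_rows:
  steps:
    - [[-0.4345,-0.741,0.054,0,1],[-0.4345,-0.741,0.054,0,1],[-0.4345,-0.741,0.054,0,1],[-0.4345,-0.741,0.054,0,1],[-0.4345,-0.741,0.054,0,1]]

```text
time_s: 0.93
ee_pos: [309.7, 326.3, 198.5]
ee_rot: [-180.0, -0.0, 177.6]
force: [1.6, 0.3, 0.3]
gripper_width: 91.2
gripper_force: 0.0
```

Request:
send_rows:
  steps:
    - [[-0.4345,-0.741,0.054,0,1],[-0.4345,-0.741,0.054,0,1],[-0.4345,-0.741,0.054,0,1],[-0.4345,-0.741,0.054,0,1],[-0.4345,-0.741,0.054,0,1]]

```text
time_s: 1.35
ee_pos: [390.3, 174.7, 187.8]
ee_rot: [-180.0, -0.0, 177.6]
force: [0.2, 0.7, -0.5]
gripper_width: 91.0
gripper_force: 0.0
```

Request:
send_rows:
  steps:
    - [[-0.4345,-0.741,0.054,0,1],[-0.4345,-0.741,0.054,0,1],[-0.4345,-0.741,0.054,0,1],[-0.4345,-0.741,0.054,0,1],[-0.4345,-0.741,0.054,0,1]]

```text
time_s: 1.77
ee_pos: [471.0, 23.0, 176.9]
ee_rot: [180.0, -0.0, 177.6]
force: [0.5, 0.4, -0.3]
gripper_width: 91.5
gripper_force: 0.0
```

Request:
send_rows:
  steps:
    - [[-0.4345,-0.741,0.054,0,1],[-0.4345,-0.741,0.054,0,1],[-0.4345,-0.741,0.054,0,1],[0,0,0,0,1],[0,0,0,0,1]]

```text
time_s: 2.18
ee_pos: [519.2, -67.5, 169.9]
ee_rot: [180.0, -0.1, 177.4]
force: [-1.7, 1.3, 0.1]
gripper_width: 90.9
gripper_force: 0.0
```

Run:
```python
from h import *
plan(cur(),(518.8,-67,64,177.6))
```

```text
t 2.18 p [519.2 -67.5 169.9 177.4] F [-1.7  1.3  0.1] w 90.9 g 0.0
turn -0.02 shift [0.009 0.013 2.647] max 2.65
```

Request:
send_rows:
  steps:
    - [[0,0,0.6,0,1],[0,0,0.6,0,1],[0,0,0.6,0,1],[0,0,0.5,0,1],[0,0,0.35,0,1]]

```text
time_s: 2.6
ee_pos: [517.1, -64.7, 62.9]
ee_rot: [179.9, -0.2, 177.7]
force: [0.8, -0.5, 0.8]
gripper_width: 91.1
gripper_force: 0.0
```

Request:
send_rows:
  steps:
    - [[0,0,0,0,0],[0,0,0,0,0],[0,0,0,0,0],[0,0,0,0,0],[0,0,0,0,0]]

```text
time_s: 3.02
ee_pos: [519.9, -66.2, 65.9]
ee_rot: [-180.0, 0.1, 177.6]
force: [0.9, 0.6, 0.0]
gripper_width: 60.6
gripper_force: 0.0
```

Request:
send_rows:
  steps:
    - [[0,0,0,0,0],[0,0,0,0,0],[0,0,0,0,0],[0,0,0,0,0],[0,0,0,0,0]]

```text
time_s: 3.43
ee_pos: [519.2, -66.2, 64.8]
ee_rot: [180.0, 0.0, 177.6]
force: [-0.9, 0.8, 0.5]
gripper_width: 29.4
gripper_force: 30.0
```

Run:
```python
from h import *
cur()
f=grab("top")
for b in blobs(f,42,55,(400,850,-250,80),30): print(*b)
```

```text
t 3.43 p [519.2 -66.2  64.8 177.6] F [-0.9  0.8  0.5] w 29.4 g 30.0
568 [277.3 183.1] [676.5 -65.4  46.3] [681.9 -74.7] [156.7 116. ] 88.4
```

Request:
send_rows:
  steps:
    - [[0.3,0,0,0,0],[0.4,0,0,0,0],[0.4,0,0,0,0],[0.3,0,0,0,0],[0.2,0,0,0,0]]

```text
time_s: 3.9
ee_pos: [454.8, -63.6, 64.9]
ee_rot: [180.0, 0.1, 177.6]
force: [1.8, 1.2, -2.8]
gripper_width: 29.6
gripper_force: 30.0
```

Request:
send_rows:
  steps:
    - [[0.1,0,0,0,0],[0.1,0,0,0,0],[0.05,0,0,0,0],[0.05,0,0,0,0],[0.05,0,0,0,0]]

```text
time_s: 4.32
ee_pos: [441.9, -63.1, 64.8]
ee_rot: [180.0, 0.1, 177.6]
force: [2.0, 0.2, -1.4]
gripper_width: 29.4
gripper_force: 30.0
```

Request:
send_rows:
  steps:
    - [[0.05,0,0,0,0],[0.05,0,0,0,0],[0.05,0,0,0,0],[0,0,0,0,0]]

```text
time_s: 4.65
ee_pos: [441.5, -63.3, 65.0]
ee_rot: [-180.0, 0.8, 177.6]
force: [15.7, 0.5, -15.3]
gripper_width: 29.1
gripper_force: 30.0
```

Request:
send_rows:
  steps:
    - [[0.05,0,0,0,0],[0.05,0,0,0,0],[0.05,0,0,0,0],[0,0,0,0,0]]

```text
time_s: 4.98
ee_pos: [440.3, -63.7, 65.5]
ee_rot: [-179.9, 1.3, 177.6]
force: [25.3, 0.2, -22.9]
gripper_width: 29.8
gripper_force: 30.0
```

Request:
send_rows:
  steps:
    - [[0.05,0,0,0,0],[0.05,0,0,0,0],[0,0,0,0,0]]

```text
time_s: 5.23
ee_pos: [438.6, -63.8, 66.1]
ee_rot: [-179.9, 1.6, 177.6]
force: [28.1, 1.0, -23.2]
gripper_width: 29.3
gripper_force: 30.0
```

Request:
send_rows:
  steps:
    - [[-0.1,0,0,0,0],[-0.1,0,0,0,0],[-0.1,0,0,0,0],[0,0,0,0,0],[0,0,0,0,0]]

```text
time_s: 5.65
ee_pos: [439.3, -63.7, 65.9]
ee_rot: [-179.9, 0.2, 177.7]
force: [1.5, -1.1, 5.5]
gripper_width: 29.5
gripper_force: 30.0
```

Request:
send_rows:
  steps:
    - [[0,0,0,0,0.8],[0,0,0,0,0.8],[0,0,0,0,0.8],[0,0,0,0,0.8],[0,0,0,0,0.8]]

```text
time_s: 6.07
ee_pos: [436.6, -62.8, 64.4]
ee_rot: [180.0, -0.1, 177.6]
force: [-0.0, -0.1, 0.4]
gripper_width: 60.1
gripper_force: 0.0
```

Request:
send_rows:
  steps:
    - [[0,0,-0.8,0,0.8],[0,0,-0.8,0,0.8],[0,0,-0.8,0,0.8],[0,0.8,0,0,0.8],[0,0.8,0,0,0.8]]

```text
time_s: 6.48
ee_pos: [441.2, 0.8, 162.8]
ee_rot: [180.0, 0.3, 177.4]
force: [0.1, 0.4, -0.8]
gripper_width: 73.1
gripper_force: 0.0
```

Request:
send_rows:
  steps:
    - [[0,0.9,0,0,0.8],[0,0.9,0,0,0.8],[0,0.9,0,0,0.8],[0,0,0,0,0.8],[0,0,0,0,0.8]]

```text
time_s: 6.9
ee_pos: [443.9, 110.2, 160.4]
ee_rot: [-180.0, -0.0, 177.8]
force: [0.3, -0.3, 0.6]
gripper_width: 72.9
gripper_force: 0.0
```

Run:
```python
from h import *
p=cur()
f=grab("top")
np.savez("top1.npz",**f)
print("br");[print(*b) for b in blobs(f,25,60,(300,620,75,420),white=True)]
print("knob");[print(*b) for b in blobs(f,85,105,(400,500,-150,0),5)]
print("rim");[print(*b) for b in blobs(f,42,55,(400,850,-250,80),30)]
print("pock");[print(*b) for b in blobs(f,30,40,(400,850,-250,80),30)]
```

```text
t 6.9 p [443.9 110.2 160.4 177.8] F [ 0.3 -0.3  0.6] w 72.9 g 0.0
br
16 [231.9 203.4] [609.4  79.4  29.3] [607.2  81.2] [11. 20.] 89.7
320 [157.3 218.5] [548.9 327.6  35.3] [553.1 329.2] [80.2 51.1] 7.2
116 [199.5 213.7] [569.8 187.4  35.5] [571.6 188.1] [38.9 39.9] 16.9
82 [230.2 221.5] [542.   83.5  28. ] [552.4  83.1] [15.3 89.6] 89.8
208 [199.9 270.5] [379.3 175.5  35.6] [381.6 176.2] [30.1 79.3] 71.1
knob
67 [273.6 252.2] [442.6 -67.   93.8] [441.4 -65.8] [27.1 26.9] 48.4
rim
1160 [274.7 219.7] [560.2 -62.3  46.4] [544. -70.] [156.3 237.8] 87.8
pock
230 [262.8 202.1] [616.  -25.7  34.5] [615.5 -25.8] [40.7 83.2] 89.8
450 [285.9 203.2] [ 614.2 -104.3   34.5] [ 612.8 -101.7] [71.6 84.2] 87.4
34 [246.8 200.9] [618.4  28.7  32.3] [618.9  30.6] [45.6 17.5] 73.7
306 [262.7 230.2] [519.6 -28.2  34.7] [518.5 -28.9] [85.2 47.1] 1.0
367 [285.6 231.8] [ 515.6 -103.8   34.2] [ 514.8 -106.3] [57.6 90.9] 87.8
43 [244.5 230. ] [518.9  35.3  31.9] [517.9  34.6] [48.2 21.1] 83.0
```

Run:
```python
from h import *
plan(cur(),(381.7,177,120,160.3),(381.7,177,18,160.3))
```

```text
t 6.95 p [443.9 109.  160.4 177.7] F [-0.2 -0.1  0.1] w 72.7 g 0.0
turn 2.54 shift [2.036 1.076 1.01 ] max 2.04
turn -0.0 shift [0.   0.   2.55] max 2.55
```

Request:
send_rows:
  steps:
    - [[0,0,0,0.85,0.8],[0,0,0,0.85,0.8],[0,0,0,0.84,0.8],[0.68,0.36,0.34,0,0.8],[0.68,0.36,0.34,0,0.8]]

```text
time_s: 7.37
ee_pos: [403.9, 153.0, 133.7]
ee_rot: [179.9, 0.1, 159.8]
force: [0.2, 1.1, -0.6]
gripper_width: 73.0
gripper_force: 0.0
```

Request:
send_rows:
  steps:
    - [[0.68,0.36,0.34,0,0.8],[0,0,0,0,0.8],[0,0,0,0,0.8]]

```text
time_s: 7.62
ee_pos: [381.2, 176.3, 119.4]
ee_rot: [-179.9, -0.1, 160.2]
force: [0.7, 0.0, -0.3]
gripper_width: 72.8
gripper_force: 0.0
```

Request:
send_rows:
  steps:
    - [[0,0,0.6,0,0.8],[0,0,0.6,0,0.8],[0,0,0.6,0,0.8],[0,0,0.5,0,0.8],[0,0,0.2,0,0.8]]

```text
time_s: 8.03
ee_pos: [382.3, 175.4, 18.4]
ee_rot: [-179.9, -0.1, 160.0]
force: [0.4, 0.0, -0.0]
gripper_width: 72.8
gripper_force: 0.0
```

Run:
```python
from h import *
plan(cur(),(381.7,177,18,160.3))
```

```text
t 8.03 p [382.3 175.4  18.4 160. ] F [ 0.4  0.  -0. ] w 72.8 g 0.0
turn -0.04 shift [0.029 0.032 0.009] max 0.03
```

Close on breaker1 and lift slightly to check.

Request:
send_rows:
  steps:
    - [[0,0,0,0,0],[0,0,0,0,0],[0,0,0,0,0],[0,0,0,0,0],[0,0,0,0,0]]
  squeeze: 40

```text
time_s: 8.45
ee_pos: [383.2, 177.5, 21.0]
ee_rot: [179.9, 0.1, 160.1]
force: [-0.3, 0.3, -0.2]
gripper_width: 42.3
gripper_force: 0.0
```

Request:
send_rows:
  steps:
    - [[0,0,0,0,0],[0,0,0,0,0],[0,0,0,0,0],[0,0,-0.2,0,0],[0,0,-0.4,0,0]]

```text
time_s: 8.87
ee_pos: [380.7, 176.6, 43.2]
ee_rot: [-179.8, -0.2, 160.2]
force: [-0.0, 0.8, -2.2]
gripper_width: 29.8
gripper_force: 40.0
```

Request:
send_rows:
  steps:
    - [[0,0,-0.6,0,0],[0,0,-0.6,0,0],[0,0,-0.6,0,0],[0,0,-0.6,0,0],[0,0,0,0,0]]

```text
time_s: 9.28
ee_pos: [384.8, 178.4, 144.3]
ee_rot: [179.6, 0.4, 160.2]
force: [0.7, 1.1, -0.8]
gripper_width: 29.3
gripper_force: 40.0
```

Run:
```python
from h import *
p=cur()
T=grab("top");S=grab("side")
for n,f in(("T",T),("S",S)):
    for b in blobs(f,100,180,(250,500,60,300),15,white=True):print(n,*b)
plan(p,(615.5,-24.5,137,177.6))
```

```text
t 9.28 p [384.8 178.4 144.3 160.2] F [ 0.7  1.1 -0.8] w 29.3 g 40.0
S 18 [203.8 182.4] [402.2 157.4 155.4] [408.4 162.3] [27.6 14.4] 35.4
S 19 [183.7 184.1] [347.7 181.  156.3] [348.3 185.3] [22.1 16.1] 70.7
turn -2.54 shift [-5.974 -4.827  0.182] max 5.97
```

Request:
send_rows:
  steps:
    - [[0,0,0,-0.64,0],[0,0,0,-0.64,0],[0,0,0,-0.64,0],[0,0,0,-0.62,0],[-0.46,-0.37,0,0,0]]

```text
time_s: 9.8
ee_pos: [396.3, 162.2, 137.9]
ee_rot: [-179.9, -0.4, 177.9]
force: [-0.6, -0.3, -1.1]
gripper_width: 29.7
gripper_force: 40.0
```

Request:
send_rows:
  steps:
    - [[-0.46,-0.37,0,0,0],[-0.46,-0.37,0,0,0],[-0.46,-0.37,0,0,0],[-0.46,-0.37,0,0,0],[-0.46,-0.37,0,0,0]]

```text
time_s: 10.22
ee_pos: [488.2, 82.9, 137.9]
ee_rot: [-180.0, -0.3, 177.6]
force: [0.5, 0.8, -1.8]
gripper_width: 29.5
gripper_force: 40.0
```

Request:
send_rows:
  steps:
    - [[-0.46,-0.37,0,0,0],[-0.46,-0.37,0,0,0],[-0.46,-0.37,0,0,0],[-0.46,-0.37,0,0,0],[-0.46,-0.37,0,0,0]]

```text
time_s: 10.63
ee_pos: [577.1, 5.3, 137.5]
ee_rot: [180.0, -0.3, 177.6]
force: [1.1, 0.0, -0.9]
gripper_width: 29.3
gripper_force: 40.0
```

Request:
send_rows:
  steps:
    - [[-0.46,-0.37,0,0,0],[-0.46,-0.37,0,0,0],[0,0,0,0,0],[0,0,0,0,0]]

```text
time_s: 10.97
ee_pos: [612.5, -25.5, 137.3]
ee_rot: [180.0, -0.3, 177.5]
force: [0.0, 1.3, -2.1]
gripper_width: 29.8
gripper_force: 40.0
```

```bash
cat >> h.py <<'E'
def avg(n=5):
    from workcell import env
    L=[]
    for i in range(n):
        env.grab_frame("top"); s=env.state(); L.append([*s["ee_pos"],s["ee_rot"][2]%360])
    m=np.mean(L,0);print("avg",m.round(1),"sd",np.std(L,0).round(1),"w",round(s["gripper_width"],1));return m
E
python3 - <<'E'
from h import *
cur();p=avg()
plan(p,(615.5,-24.5,72,177.6))
E
```

```text
t 10.97 p [612.5 -25.5 137.3 177.5] F [ 0.   1.3 -2.1] w 29.8 g 40.0
avg [612.  -24.4 138.6 177.6] sd [0.2 0.3 0.7 0. ] w 29.8
turn 0.0 shift [-0.088  0.002  1.666] max 1.67
```

Request:
send_rows:
  steps:
    - [[-0.09,0,0.4,0,0],[0,0,0.5,0,0],[0,0,0.5,0,0],[0,0,0.26,0,0],[0,0,0,0,0]]

```text
time_s: 11.63
ee_pos: [614.6, -24.5, 71.1]
ee_rot: [180.0, -0.3, 177.7]
force: [-0.9, -0.3, -1.2]
gripper_width: 29.5
gripper_force: 40.0
```

Run:
```python
from h import *
p=avg(3)
s=grab("side")["pixels"][150:290,215:365,::-1]; t=grab("top")["pixels"][165:265,225:315,::-1]
a=cv2.resize(s,(450,420),interpolation=cv2.INTER_CUBIC);b=cv2.resize(t,(350,389),interpolation=cv2.INTER_CUBIC)
c=np.zeros((420,800,3),np.uint8);c[:,:450]=a;c[:389,450:]=b
cv2.imwrite("pics/d.png",c)
```

```text
avg [616.8 -24.8  73.8 177.6] sd [0.7 0.1 0.8 0. ] w 29.7
```

View pics/d.png

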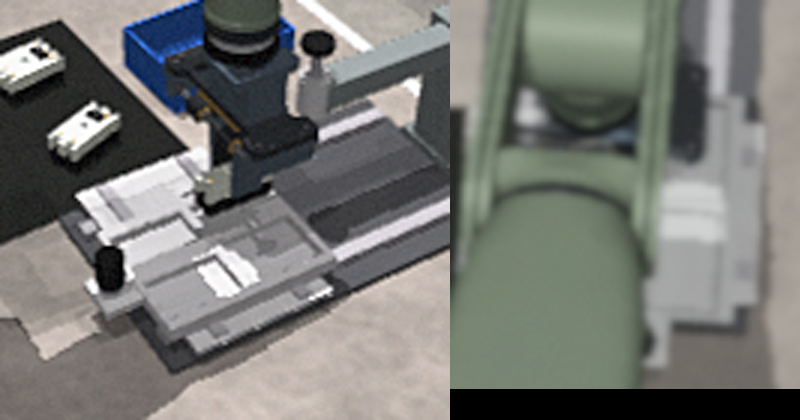

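Request:
send_rows:
  steps:
    - [[0,0,0.1,0,0],[0,0,0.1,0,0],[0,0,0.1,0,0],[0,0,0,0,0]]

```text
time_s: 12.22
ee_pos: [616.2, -25.0, 60.5]
ee_rot: [180.0, -0.1, 177.6]
force: [-0.3, -0.1, -1.6]
gripper_width: 30.0
gripper_force: 40.0
```

Run:
```python
from h import *
cur();p=avg(3)
```

```text
t 12.22 p [616.2 -25.   60.5 177.6] F [-0.3 -0.1 -1.6] w 30.0 g 40.0
avg [616.6 -25.1  61.1 177.6] sd [0.2 0.  0.2 0. ] w 29.6
```

Request:
send_rows:
  steps:
    - [[0,0,0.08,0,0],[0,0,0.06,0,0],[0,0,0,0,0]]

```text
time_s: 12.62
ee_pos: [617.5, -25.1, 56.5]
ee_rot: [180.0, 0.1, 177.6]
force: [1.4, 0.4, 2.7]
gripper_width: 30.0
gripper_force: 40.0
```

Request:
send_rows:
  steps:
    - [[0,0,0.04,0,0],[0,0,0,0,0]]

```text
time_s: 12.78
ee_pos: [618.2, -25.1, 56.5]
ee_rot: [180.0, 0.2, 177.6]
force: [-0.7, -0.5, 8.9]
gripper_width: 29.5
gripper_force: 40.0
```

Request:
send_rows:
  steps:
    - [[0,0,0,0,0.55],[0,0,0,0,0.55],[0,0,0,0,0.55],[0,0,0,0,0.55],[0,0,-0.3,0,0.55]]

```text
time_s: 13.2
ee_pos: [615.0, -25.0, 63.9]
ee_rot: [180.0, -0.3, 177.6]
force: [0.1, -1.1, 0.1]
gripper_width: 50.1
gripper_force: 0.0
```

Request:
send_rows:
  steps:
    - [[0,0,-0.6,0,0.55],[0,0,-0.6,0,0.8],[0,0,-0.6,0,0.8],[0.7,0.7,0,0,0.8],[0.7,0.7,0,0,0.8]]

```text
time_s: 13.62
ee_pos: [564.7, 32.9, 139.6]
ee_rot: [180.0, 0.2, 177.4]
force: [-0.6, 1.0, -1.2]
gripper_width: 72.2
gripper_force: 0.0
```

Request:
send_rows:
  steps:
    - [[0.7,0.7,0,0,0.8],[0.7,0.7,0,0,0.8],[0.6,0.6,0,0,0.8],[0,0,0,0,0.8]]

```text
time_s: 13.95
ee_pos: [481.8, 119.5, 138.0]
ee_rot: [179.9, -0.3, 177.8]
force: [-0.5, -0.3, -0.1]
gripper_width: 72.8
gripper_force: 0.0
```

```bash
cat >> h.py <<'E'
def look():
    for n in("top","side"):
        f=grab(n);print(n,"br");[print(*b) for b in blobs(f,22,60,(300,640,85,420),white=True)]
        print("seated");[print(*b) for b in blobs(f,64,79,(400,800,-200,80),15)]
        print("knob");[print(*b) for b in blobs(f,86,105,(400,700,-150,50),5)]
        if n=="top": print("rim");[print(*b) for b in blobs(f,42,55,(400,850,-250,80),30)]
E
python3 - <<'E'
from h import *
cur();look()
E
```

```text
t 13.95 p [481.8 119.5 138.  177.8] F [-0.5 -0.3 -0.1] w 72.8 g 0.0
top br
23 [229.5 211.7] [580.3  86.9  25.9] [582.1  87.1] [58.8  4.2] 2.6
324 [157.3 218.5] [549.2 327.8  35.8] [553.  329.2] [80.5 50.8] 7.3
seated
192 [263.  199.8] [615.4 -26.8  71.9] [617.4 -27.1] [29.8 78.9] 87.8
knob
68 [273.7 251.9] [443.1 -67.   93.3] [443.2 -66.3] [27.5 27. ] 27.6
rim
1149 [274.5 218.4] [562.7 -61.1  46.3] [546.2 -70. ] [156.1 235.9] 87.7
side br
70 [216.7 172.2] [523.9 333.8  35.5] [523.1 327.5] [60.4 33.3] 77.6
100 [241.9 193.9] [538.  175.8  35.5] [548.1 184.4] [79.4 43.7] 17.1
37 [261.3 207.2] [567.3  87.9  25.7] [570.1  90.5] [82.8 10.7] 0.5
seated
183 [291.9 212.2] [610.1 -28.6  71.2] [612.7 -25.2] [32.8 82.2] 88.3
38 [251.5 242.6] [434.4 -74.3  70.6] [434.6 -70.7] [15.9 29.6] 57.4
knob
73 [250.8 235.7] [437.7 -67.   93.2] [438.6 -65.3] [27.6 26.6] 42.2
```

Run:
```python
from h import *
p=avg(3)
plan(p,(551.4,183.8,120,199.0),(551.4,183.8,18,199.0))
```

```text
avg [487.5 116.1 138.4 177.6] sd [0.2 0.3 0.1 0. ] w 73.2
turn -3.11 shift [-2.062  1.079  0.461] max 2.06
turn -0.0 shift [0.   0.   2.55] max 2.55
```

Request:
send_rows:
  steps:
    - [[0,0,0,-0.8,0.8],[0,0,0,-0.8,0.8],[0,0,0,-0.8,0.8],[0,0,0,-0.71,0.8],[-0.52,0.27,0.115,0,0.8]]

```text
time_s: 14.62
ee_pos: [501.9, 130.6, 134.0]
ee_rot: [-179.9, -0.1, -161.0]
force: [0.7, -0.4, -0.7]
gripper_width: 73.3
gripper_force: 0.0
```

Request:
send_rows:
  steps:
    - [[-0.52,0.27,0.115,0,0.8],[-0.52,0.27,0.115,0,0.8],[-0.5,0.27,0.115,0,0.8],[0,0,0,0,0.8],[0,0,0,0,0.8]]

```text
time_s: 15.03
ee_pos: [551.6, 183.6, 118.9]
ee_rot: [-180.0, -0.1, -161.0]
force: [-0.5, -0.9, 0.7]
gripper_width: 72.8
gripper_force: 0.0
```

Request:
send_rows:
  steps:
    - [[0,0,0.6,0,0.8],[0,0,0.6,0,0.8],[0,0,0.6,0,0.8],[0,0,0.5,0,0.8],[0,0,0.22,0,0.8]]

```text
time_s: 15.45
ee_pos: [548.6, 182.2, 16.7]
ee_rot: [-180.0, -0.3, -161.1]
force: [0.4, -0.9, -0.4]
gripper_width: 73.0
gripper_force: 0.0
```

Run:
```python
from h import *
plan(avg(3),(551.4,183.8,18,199.0))
S=grab("side")
[print(*b) for b in blobs(S,22,60,(480,640,100,260),10,white=True)]
```

```text
avg [549.4 182.8  17.7 198.9] sd [0.9 0.4 1.3 0. ] w 73.3
turn -0.01 shift [-0.055  0.008 -0.006] max 0.05
36 [239.4 190.4] [542.6 195.7  35.6] [542.4 194.9] [40.9 18.3] 25.2
21 [243.2 194.6] [544.2 165.4  36.7] [542.3 167.2] [45.6 12.6] 25.8
```

Request:
send_rows:
  steps:
    - [[-0.03,0,0,0,0],[0,0,0,0,0],[0,0,0,0,0],[0,0,0,0,0],[0,0,0,0,0]]

```text
time_s: 16.07
ee_pos: [551.8, 184.7, 19.6]
ee_rot: [180.0, 0.0, -161.0]
force: [-0.4, 0.1, 0.2]
gripper_width: 42.1
gripper_force: 0.0
```

Request:
send_rows:
  steps:
    - [[0,0,0,0,0],[0,0,0,0,0],[0,0,-0.2,0,0],[0,0,-0.4,0,0],[0,0,-0.6,0,0]]

```text
time_s: 16.48
ee_pos: [549.6, 183.9, 65.7]
ee_rot: [180.0, -0.3, -161.0]
force: [-0.6, -0.2, -1.8]
gripper_width: 39.8
gripper_force: 40.0
```

Request:
send_rows:
  steps:
    - [[0,0,-0.6,0,0],[0,0,-0.6,0,0],[0,0,-0.6,0,0],[0,0,0,0,0],[0,0,0,0,0]]

```text
time_s: 16.9
ee_pos: [552.1, 184.7, 140.2]
ee_rot: [180.0, 0.1, -161.0]
force: [-0.0, -0.1, -2.8]
gripper_width: 39.7
gripper_force: 40.0
```

Run:
```python
from h import *
cur();p=avg(3)
f=grab("top")
for a in((64,79,(400,800,-200,80),15),(86,105,(400,700,-150,50),5),(42,55,(400,850,-250,80),30),(30,40,(400,850,-250,80),30)):
    print(a[:2]);[print(*b) for b in blobs(f,*a)]
plan(p,(520.3,-26.5,138,177.6))
```

```text
t 16.9 p [ 552.1  184.7  140.2 -161. ] F [-0.  -0.1 -2.8] w 39.7 g 40.0
avg [550.6 184.2 137.9 199. ] sd [0.3 0.1 0.5 0. ] w 39.6
(64, 79)
195 [263.1 199.9] [615.6 -27.2  72.1] [617.  -27.1] [29.9 80.4] 87.6
(86, 105)
66 [273.7 251.8] [443.1 -67.   94.2] [443.3 -65.6] [25.7 28.8] 0.7
(42, 55)
1181 [274.5 219.2] [561.5 -62.   46.1] [544.7 -70. ] [155.9 238.9] 87.7
(30, 40)
442 [285.9 203.2] [ 613.7 -104.4   34.5] [ 615.4 -104.3] [86.2 68.4] 0.5
65 [241.4 200.5] [620.8  49.3  31.6] [617.8  46.5] [67.7 22.8] 84.6
287 [262.7 229.9] [519.7 -27.8  34.7] [520.4 -28. ] [45.3 82.9] 88.5
365 [285.8 231.4] [ 518.  -106.    34.6] [ 517.  -105.9] [57.8 85.2] 85.5
36 [245.  229.3] [521.7  28.6  32.2] [521.8  34.8] [48.6 17.9] 84.4
turn 3.11 shift [ 5.370e-01 -5.295e+00 -3.000e-03] max 5.29
```

Request:
send_rows:
  steps:
    - [[0,0,0,0.64,0],[0,0,0,0.64,0],[0,0,0,0.64,0],[0,0,0,0.6,0],[0,0,0,0.59,0]]

```text
time_s: 17.52
ee_pos: [550.9, 184.3, 137.5]
ee_rot: [-179.9, -0.2, 177.4]
force: [0.9, 0.2, -2.2]
gripper_width: 39.5
gripper_force: 40.0
```

Request:
send_rows:
  steps:
    - [[0.045,-0.44,0,0,0],[0.045,-0.44,0,0,0],[0.045,-0.44,0,0,0],[0.045,-0.44,0,0,0],[0.045,-0.44,0,0,0]]

```text
time_s: 17.93
ee_pos: [538.0, 96.1, 137.6]
ee_rot: [-180.0, -0.2, 177.6]
force: [0.5, 0.6, -2.5]
gripper_width: 40.2
gripper_force: 40.0
```

Request:
send_rows:
  steps:
    - [[0.045,-0.44,0,0,0],[0.045,-0.44,0,0,0],[0.045,-0.44,0,0,0],[0.045,-0.44,0,0,0],[0.045,-0.44,0,0,0]]

```text
time_s: 18.35
ee_pos: [525.3, 8.6, 137.7]
ee_rot: [-180.0, -0.2, 177.6]
force: [0.7, 0.3, -2.6]
gripper_width: 39.6
gripper_force: 40.0
```

Request:
send_rows:
  steps:
    - [[0.045,-0.44,0,0,0],[0.045,-0.45,0,0,0],[0,0,0.3,0,0],[0,0,0.5,0,0],[0,0,0.5,0,0]]

```text
time_s: 18.77
ee_pos: [521.0, -26.4, 85.9]
ee_rot: [180.0, -0.0, 177.6]
force: [0.0, -0.4, -2.2]
gripper_width: 40.3
gripper_force: 40.0
```

Request:
send_rows:
  steps:
    - [[0,0,0.3,0,0],[0,0,0,0,0],[0,0,0,0,0]]

```text
time_s: 19.02
ee_pos: [520.3, -25.9, 73.9]
ee_rot: [180.0, -0.2, 177.6]
force: [-0.1, -0.1, -1.6]
gripper_width: 39.8
gripper_force: 40.0
```

Run:
```python
from h import *
cur();p=avg(3)
plan(p,(520.4,-26.2,72,177.6))
```

```text
t 19.02 p [520.3 -25.9  73.9 177.6] F [-0.1 -0.1 -1.6] w 39.8 g 40.0
avg [521.7 -26.   75.4 177.6] sd [0.3 0.  0.4 0. ] w 40.0
turn 0.0 shift [ 0.032 -0.007  0.085] max 0.08
```

Request:
send_rows:
  steps:
    - [[0.03,0,0.1,0,0],[0,0,0.1,0,0],[0,0,0.1,0,0],[0,0,0,0,0]]

```text
time_s: 19.5
ee_pos: [519.4, -25.9, 62.4]
ee_rot: [180.0, -0.1, 177.6]
force: [-0.4, -0.3, -1.9]
gripper_width: 39.7
gripper_force: 40.0
```

Request:
send_rows:
  steps:
    - [[0,0,0.05,0,0],[0,0,0.05,0,0],[0,0,0,0,0]]

```text
time_s: 19.75
ee_pos: [519.9, -25.9, 58.8]
ee_rot: [180.0, -0.0, 177.6]
force: [0.3, 1.1, -2.0]
gripper_width: 39.7
gripper_force: 40.0
```

Request:
send_rows:
  steps:
    - [[0,0,0.05,0,0],[0,0,0.03,0,0],[0,0,0,0,0]]

```text
time_s: 20.0
ee_pos: [519.9, -25.9, 55.7]
ee_rot: [180.0, -0.0, 177.6]
force: [-0.2, 0.2, -1.6]
gripper_width: 40.1
gripper_force: 40.0
```

Request:
send_rows:
  steps:
    - [[0,0,0.04,0,0],[0,0,0.03,0,0],[0,0,0,0,0]]

```text
time_s: 20.25
ee_pos: [521.9, -26.0, 55.4]
ee_rot: [180.0, 0.2, 177.6]
force: [-1.3, -0.0, 10.3]
gripper_width: 39.8
gripper_force: 40.0
```

Request:
send_rows:
  steps:
    - [[0,0,0,0,0.63],[0,0,0,0,0.63],[0,0,0,0,0.63],[0,0,0,0,0.63],[0,0,-0.3,0,0.63]]

```text
time_s: 20.67
ee_pos: [518.3, -25.8, 63.2]
ee_rot: [180.0, -0.3, 177.6]
force: [-0.6, 0.7, 0.5]
gripper_width: 57.4
gripper_force: 0.0
```

Request:
send_rows:
  steps:
    - [[0,0,-0.6,0,0.63],[0,0,-0.6,0,0.9],[0,0,-0.6,0,0.9],[0,0.8,0,0,0.9],[0,0.8,0,0,0.9]]

```text
time_s: 21.08
ee_pos: [523.9, 37.7, 138.8]
ee_rot: [180.0, 0.2, 177.4]
force: [-0.9, 0.8, -1.2]
gripper_width: 80.4
gripper_force: 0.0
```

Request:
send_rows:
  steps:
    - [[0,0.8,0,0,0.9],[0,0.8,0,0,0.9],[0,0.8,0,0,0.9],[0,0.8,0,0,0.9],[0,0,0,0,0.9]]

```text
time_s: 21.5
ee_pos: [528.3, 170.8, 136.9]
ee_rot: [179.8, 0.0, 177.8]
force: [0.5, -0.7, 0.7]
gripper_width: 82.2
gripper_force: 0.0
```

Run:
```python
from h import *
p=avg(2)
look()
plan(p,(553.1,331.3,120,187.2),(553.1,331.3,18,187.2))
```

```text
avg [527.8 167.5 136.7 177.8] sd [0.1 0.8 0.  0. ] w 81.7
top br
62 [229.  220.1] [547.   87.3  26.9] [563.2  88.9] [137.7   7.5] 0.0
seated
194 [263.1 199.4] [618.5 -27.1  71.6] [618.7 -27.1] [29.9 77.4] 87.8
269 [262.5 228.1] [521.5 -27.2  72.1] [522.6 -28.2] [39.7 80. ] 87.8
knob
68 [273.6 251.2] [445.9 -66.9  93.9] [444.8 -65.6] [27.4 27.1] 48.2
rim
1209 [274.5 219.2] [561.7 -61.2  46.3] [546.7 -69.9] [156.  238.1] 87.6
side br
154 [221.6 170.8] [542.4 328.3  35.4] [548.6 330.3] [79.8 55.7] 12.9
57 [257.9 208.6] [553.6  88.6  25.6] [556.1  89.1] [  8.  133.4] 89.3
seated
181 [292.4 212. ] [611.2 -29.3  71.3] [614.9 -24.8] [34.4 82.4] 88.0
256 [266.7 223.6] [515.  -29.6  71.4] [517.9 -26.2] [44.8 81.2] 87.9
35 [251.3 242.4] [433.3 -74.3  72. ] [435.2 -72.6] [10.3 26.7] 56.8
knob
71 [251.4 235.4] [439.7 -66.6  93.7] [440.4 -65.6] [26.1 26.2] 60.0
turn -1.37 shift [-1.14   3.984  0.417] max 3.98
turn -0.0 shift [0.   0.   2.55] max 2.55
```

Run:
```python
from h import *
S0=dict(np.load("side0.npz"));S=grab("side");T=grab("top")
for f in(S0,S):[print(*b) for b in blobs(f,28,60,(480,640,270,400),10)]
for f in(S0,S):[print(*b) for b in blobs(f,28,60,(480,640,270,400),10,white=True)]
[print("T",*b) for b in blobs(T,15,60,(480,640,270,400),10)]
```

```text
215 [222.5 170.8] [545.6 327.4  35.2] [549.3 330.6] [81.8 55.1] 3.9
191 [221.7 171.3] [542.  326.3  35.4] [547.9 331.1] [81.  55.3] 7.3
163 [222.1 170.5] [544.9 328.9  35.7] [549.6 331.8] [78.9 53.7] 6.9
154 [221.6 170.8] [542.  327.3  36. ] [547.7 332. ] [80.7 53.7] 8.1
```

Request:
send_rows:
  steps:
    - [[0,0,0,-0.7,1],[0,0,0,-0.67,1],[-0.228,0.797,0.083,0,1],[-0.228,0.797,0.083,0,1],[-0.228,0.797,0.083,0,1]]

```text
time_s: 22.22
ee_pos: [544.1, 263.6, 127.5]
ee_rot: [180.0, 0.0, -173.2]
force: [0.4, 0.1, 0.1]
gripper_width: 91.4
gripper_force: 0.0
```

Request:
send_rows:
  steps:
    - [[-0.228,0.797,0.083,0,1],[-0.228,0.797,0.083,0,1],[0,0,0,0,1],[0,0,0,0,1]]

```text
time_s: 22.55
ee_pos: [553.9, 329.8, 119.9]
ee_rot: [-180.0, -0.0, -172.9]
force: [-0.0, -0.5, -0.1]
gripper_width: 91.0
gripper_force: 0.0
```

Run:
```python
from h import *
p=avg(2)
S=grab("side");T=grab("top")
[print("S",*b) for b in blobs(S,28,60,(480,640,270,400),10)]
[print("T",*b) for b in blobs(T,22,60,(480,640,270,400),10)]
plan(p,(553.1,331.3,18,187.2))
```

```text
avg [553.7 328.4 120.3 187. ] sd [0.  0.3 0.2 0. ] w 90.9
S 209 [222.3 170.8] [545.4 328.5  35.4] [548.1 331.7] [81.7 56.9] 12.2
T 130 [158.8 223.9] [532.  322.2  35.4] [532.  323.6] [37.6 45. ] 7.1
turn -0.03 shift [0.007 0.075 2.557] max 2.56
```

Request:
send_rows:
  steps:
    - [[0,0.07,0.6,0,1],[0,0,0.6,0,1],[0,0,0.6,0,1],[0,0,0.5,0,1],[0,0,0.24,0,1]]

```text
time_s: 23.17
ee_pos: [552.1, 330.2, 16.7]
ee_rot: [-179.9, -0.2, -173.1]
force: [0.8, 0.5, 0.3]
gripper_width: 91.3
gripper_force: 0.0
```

Request:
send_rows:
  steps:
    - [[0,0,0,0,0],[0,0,0,0,0],[0,0,0,0,0],[0,0,0,0,0],[0,0,0,0,0]]

```text
time_s: 23.58
ee_pos: [554.2, 332.8, 20.4]
ee_rot: [179.9, 0.1, -173.0]
force: [0.4, -0.1, -1.0]
gripper_width: 60.7
gripper_force: 0.0
```

Request:
send_rows:
  steps:
    - [[0,0,0,0,0],[0,0,0,0,0],[0,0,-0.2,0,0],[0,0,-0.4,0,0],[0,0,-0.6,0,0]]

```text
time_s: 24.0
ee_pos: [551.6, 331.5, 65.3]
ee_rot: [-179.9, -0.3, -173.0]
force: [1.1, -0.3, -2.4]
gripper_width: 49.6
gripper_force: 40.0
```

Request:
send_rows:
  steps:
    - [[0,0,-0.6,0,0],[0,0,-0.6,0,0],[0,0,-0.6,0,0],[0,0,0,0,0],[0,0,0,0,0]]

```text
time_s: 24.42
ee_pos: [553.9, 332.8, 140.3]
ee_rot: [179.9, 0.1, -173.0]
force: [0.4, -0.3, -1.4]
gripper_width: 49.9
gripper_force: 40.0
```

Run:
```python
from h import *
cur();p=avg(3)
f=grab("top")
for a in((64,79,(400,800,-200,80),15),(86,105,(400,700,-150,50),5),(42,55,(400,850,-250,80),30),(30,40,(400,850,-250,80),30)):
    print(a[:2]);[print(*b) for b in blobs(f,*a)]
plan(p,(518,-104,138,177.6))
```

```text
t 24.42 p [ 553.9  332.8  140.3 -173. ] F [ 0.4 -0.3 -1.4] w 49.9 g 40.0
avg [552.5 332.  137.7 187. ] sd [0.3 0.1 0.6 0. ] w 49.6
(64, 79)
198 [263.1 199.6] [616.1 -27.1  72.1] [617.9 -27.1] [30.  78.3] 87.6
260 [262.5 228.2] [521.9 -27.2  71.5] [522.2 -28. ] [39.6 80.4] 87.4
(86, 105)
69 [273.6 251.3] [446.  -66.8  94.2] [444.8 -65.5] [27.2 27.1] 44.7
(42, 55)
1179 [274.8 219.3] [561.2 -62.2  46.1] [546.5 -70.1] [156.  238.6] 87.5
(30, 40)
433 [285.8 202.8] [ 614.2 -104.2   34.9] [ 615.8 -103.8] [67.2 86.1] 87.8
31 [241.  199.9] [622.   49.1  31.8] [619.9  48.8] [17.5 40.5] 1.1
368 [285.7 231.1] [ 518.1 -106.    34.4] [ 518.9 -103.4] [59.  84.2] 88.5
turn 1.37 shift [ 4.0600e-01 -1.0926e+01 -8.0000e-03] max 10.93
```

Request:
send_rows:
  steps:
    - [[0,0,0,0.5,0],[0,0,0,0.5,0],[0,0,0,0.37,0],[0.018,-0.496,0,0,0],[0.018,-0.496,0,0,0]]

```text
time_s: 25.03
ee_pos: [549.5, 292.8, 137.0]
ee_rot: [-179.9, -0.1, 177.7]
force: [0.0, 0.3, -1.8]
gripper_width: 49.5
gripper_force: 40.0
```

Request:
send_rows:
  steps:
    - [[0.018,-0.496,0,0,0],[0.018,-0.496,0,0,0],[0.018,-0.496,0,0,0],[0.018,-0.496,0,0,0],[0.018,-0.496,0,0,0]]

```text
time_s: 25.45
ee_pos: [541.7, 192.7, 137.5]
ee_rot: [-179.9, -0.2, 177.6]
force: [-0.6, 0.6, -2.4]
gripper_width: 50.4
gripper_force: 40.0
```

Request:
send_rows:
  steps:
    - [[0.018,-0.496,0,0,0],[0.018,-0.496,0,0,0],[0.018,-0.496,0,0,0],[0.018,-0.496,0,0,0],[0.018,-0.496,0,0,0]]

```text
time_s: 25.87
ee_pos: [533.9, 93.9, 137.6]
ee_rot: [-180.0, -0.2, 177.6]
force: [1.3, 0.3, -2.2]
gripper_width: 49.5
gripper_force: 40.0
```

Request:
send_rows:
  steps:
    - [[0.018,-0.496,0,0,0],[0.018,-0.496,0,0,0],[0.018,-0.496,0,0,0],[0.018,-0.496,0,0,0],[0.018,-0.496,0,0,0]]

```text
time_s: 26.28
ee_pos: [526.2, -4.9, 137.7]
ee_rot: [180.0, -0.1, 177.6]
force: [-0.2, 0.7, -2.4]
gripper_width: 49.8
gripper_force: 40.0
```

Request:
send_rows:
  steps:
    - [[0.018,-0.496,0,0,0],[0.018,-0.496,0,0,0],[0.018,-0.496,0,0,0],[0.018,-0.496,0,0,0],[0.018,-0.496,0,0,0]]

```text
time_s: 26.7
ee_pos: [518.5, -103.8, 137.7]
ee_rot: [180.0, -0.1, 177.6]
force: [-0.0, -0.3, -2.2]
gripper_width: 49.8
gripper_force: 40.0
```

Request:
send_rows:
  steps:
    - [[0,0,0.4,0,0],[0,0,0.4,0,0],[0,0,0.4,0,0],[0,0,0.3,0,0],[0,0,0,0,0]]

```text
time_s: 27.12
ee_pos: [516.7, -102.5, 75.4]
ee_rot: [179.9, -0.4, 177.6]
force: [-1.0, 1.1, -2.0]
gripper_width: 49.6
gripper_force: 40.0
```

Run:
```python
from h import *
cur();p=avg(3)
plan(p,(518.6,-103.7,72,177.6))
```

```text
t 27.12 p [ 516.7 -102.5   75.4  177.6] F [-1.   1.1 -2. ] w 49.6 g 40.0
avg [ 518.7 -102.8   77.9  177.6] sd [0.7 0.1 0.8 0. ] w 50.0
turn 0.0 shift [ 0.003 -0.022  0.148] max 0.15
```

Request:
send_rows:
  steps:
    - [[0,-0.02,0.15,0,0],[0,0,0.1,0,0],[0,0,0.1,0,0],[0,0,0.1,0,0],[0,0,0,0,0]]

```text
time_s: 27.68
ee_pos: [518.8, -103.6, 60.1]
ee_rot: [180.0, -0.1, 177.6]
force: [0.4, -1.4, -1.5]
gripper_width: 49.4
gripper_force: 40.0
```

Request:
send_rows:
  steps:
    - [[0,0,0.05,0,0],[0,0,0.05,0,0],[0,0,0,0,0]]

```text
time_s: 27.93
ee_pos: [519.3, -103.7, 56.6]
ee_rot: [180.0, -0.0, 177.6]
force: [0.5, 0.2, -1.6]
gripper_width: 49.7
gripper_force: 40.0
```

Request:
send_rows:
  steps:
    - [[0,0,0.04,0,0],[0,0,0.04,0,0],[0,0,0,0,0]]

```text
time_s: 28.18
ee_pos: [520.9, -103.9, 55.6]
ee_rot: [-180.0, 0.2, 177.6]
force: [-0.5, 0.1, 8.6]
gripper_width: 49.8
gripper_force: 40.0
```

Request:
send_rows:
  steps:
    - [[0,0,0,0,0.72],[0,0,0,0,0.72],[0,0,0,0,0.72],[0,0,0,0,0.72],[0,0,-0.3,0,0.72]]

```text
time_s: 28.6
ee_pos: [517.7, -103.4, 63.9]
ee_rot: [179.9, -0.3, 177.6]
force: [0.1, 0.3, 1.1]
gripper_width: 65.7
gripper_force: 0.0
```

Request:
send_rows:
  steps:
    - [[0,0,-0.6,0,0.72],[0,0,-0.6,0,0.8],[0,0,-0.6,0,0.8],[0.9,0.4,0,0,0.8],[0.9,0.4,0,0,0.8]]

```text
time_s: 29.02
ee_pos: [450.4, -69.2, 138.9]
ee_rot: [-180.0, 0.3, 177.5]
force: [-0.7, 0.9, -0.2]
gripper_width: 73.0
gripper_force: 0.0
```

Request:
send_rows:
  steps:
    - [[0.9,0.9,0,0,0.8],[0.5,0.9,0,0,0.8],[0,0.9,0,0,0.8],[0,0.9,0,0,0.8],[0,0,0,0,0.8]]

```text
time_s: 29.43
ee_pos: [405.1, 75.3, 138.1]
ee_rot: [179.8, 0.1, 177.9]
force: [0.5, -0.3, 0.8]
gripper_width: 73.0
gripper_force: 0.0
```

Run:
```python
from h import *
p=avg(3)
look()
f=grab("top");s=grab("side")
for n,g in(("T",f),("S",s)):
    print("cap",n);[print(*b) for b in blobs(g,225,255,(600,800,-150,50),8)]
t=f["pixels"][150:265,225:315,::-1]; q=s["pixels"][150:290,215:395,::-1]
c=np.zeros((420,800,3),np.uint8);c[:,:480]=cv2.resize(q,(480,420),interpolation=cv2.INTER_CUBIC)[:,:480];c[:409,480:]=cv2.resize(t,(320,409),interpolation=cv2.INTER_CUBIC)
cv2.imwrite("pics/e.png",c)
```

```text
avg [405.   71.6 137.7 177.8] sd [0.  1.  0.1 0.1] w 72.8
top br
64 [228.9 220.1] [545.7  87.5  26. ] [564.5  88.8] [  7.5 134.1] 89.8
seated
193 [263.1 199.1] [618.2 -27.   72.3] [619.7 -27. ] [30.1 80.8] 87.5
264 [262.7 227.7] [522.3 -28.8  72. ] [524.2 -28.1] [39.8 79.6] 87.6
327 [286.3 229.5] [ 519.3 -105.3   72.1] [ 521.1 -106.5] [79.9 49.6] 0.6
knob
66 [273.8 250.9] [446.1 -67.   94.1] [446.2 -67.2] [25.8 25.6] 1.3
rim
1171 [274.7 218.8] [561.6 -62.4  46.2] [547.9 -70.1] [155.9 238.7] 87.8
side br
49 [253.7 210.2] [537.2  89.2  26. ] [539.4  90.6] [10.9 91.9] 88.9
seated
180 [292.5 211.9] [611.2 -28.5  71.5] [615.4 -25.1] [36.5 79.7] 87.6
261 [267.  223.4] [515.9 -29.5  71.3] [518.6 -26.5] [42.4 81.1] 86.7
353 [280.2 239.1] [ 513.  -107.8   71.2] [ 516.2 -104.1] [52.8 82.9] 87.2
38 [252.2 242. ] [436.5 -73.6  71.4] [438.3 -71. ] [17.3 29.5] 59.9
knob
74 [251.8 235.3] [440.8 -66.8  93.1] [442. -65.] [30.  27.4] 43.3
cap T
113 [268.7 162.1] [698.4 -45.5 238.7] [698.6 -45.7] [32.7 33.8] 45.9
cap S
95 [320.3 164.4] [691.7 -46.7 236.7] [695.1 -44.7] [35.3 32.5] 31.7
```

View pics/e.png

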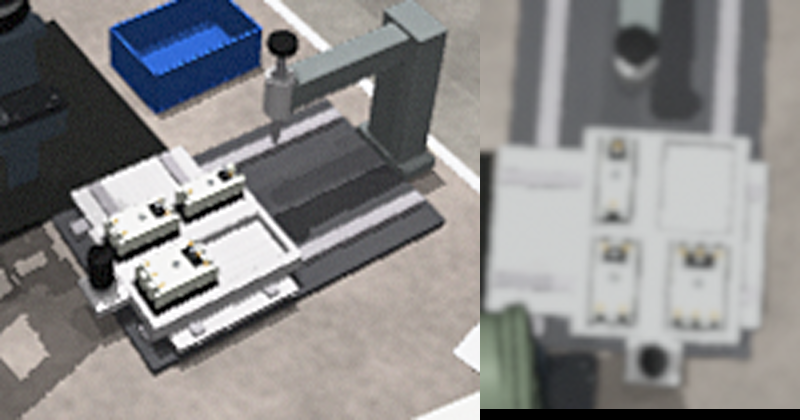

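Run:
```python
from h import *
plan(avg(1),(446,-64.6,138,177.6),(446,-64.6,64,177.6))
a=(446,-64.6,64,177.6)
plan(a,(446+79.4,-64.6-19,64,177.6))
```

```text
avg [405.2  69.5 137.6 177.5] sd [0. 0. 0. 0.] w 73.0
turn -0.02 shift [-1.16  -3.306 -0.009] max 3.31
turn -0.0 shift [0.   0.   1.85] max 1.85
turn -0.0 shift [-2.003 -0.391 -0.   ] max 2.0
```

Request:
send_rows:
  steps:
    - [[-0.23,-0.66,0,0,0.8],[-0.23,-0.66,0,0,0.8],[-0.23,-0.66,0,0,0.8],[-0.23,-0.66,0,0,0.8],[-0.23,-0.66,0,0,0.8]]

```text
time_s: 30.25
ee_pos: [445.6, -65.4, 137.7]
ee_rot: [180.0, 0.0, 177.5]
force: [0.6, -0.3, -0.2]
gripper_width: 72.5
gripper_force: 0.0
```

Request:
send_rows:
  steps:
    - [[0,0,0,0,0.8],[0,0,0.5,0,0.8],[0,0,0.5,0,0.8],[0,0,0.5,0,0.8],[0,0,0.35,0,0.8]]

```text
time_s: 30.67
ee_pos: [444.4, -63.4, 62.3]
ee_rot: [180.0, -0.1, 177.5]
force: [0.0, -0.4, -0.2]
gripper_width: 72.7
gripper_force: 0.0
```

Request:
send_rows:
  steps:
    - [[0,0,0,0,0],[0,0,0,0,0],[0,0,0,0,0],[0,0,0,0,0],[0,0,0,0,0]]

```text
time_s: 31.08
ee_pos: [446.3, -63.3, 64.7]
ee_rot: [-180.0, 0.1, 177.6]
force: [0.2, -0.8, -0.1]
gripper_width: 42.6
gripper_force: 0.0
```

Request:
send_rows:
  steps:
    - [[0,0,0,0,0],[0,0,0,0,0],[0,0,0,0,0]]

```text
time_s: 31.33
ee_pos: [445.9, -63.3, 64.3]
ee_rot: [-180.0, 0.1, 177.6]
force: [-1.3, -0.8, 3.1]
gripper_width: 29.2
gripper_force: 40.0
```

Request:
send_rows:
  steps:
    - [[-0.2,-0.04,0,0,0],[-0.4,-0.08,0,0,0],[-0.4,-0.08,0,0,0],[-0.4,-0.08,0,0,0],[-0.4,-0.08,0,0,0]]

```text
time_s: 31.75
ee_pos: [516.9, -80.2, 64.3]
ee_rot: [179.9, -0.1, 177.6]
force: [-2.8, 2.3, 6.2]
gripper_width: 29.3
gripper_force: 40.0
```

Request:
send_rows:
  steps:
    - [[-0.2,-0.03,0,0,0],[0,0,0,0,0],[0,0,0,0,0]]

```text
time_s: 32.0
ee_pos: [526.1, -82.3, 64.3]
ee_rot: [-180.0, 0.2, 177.6]
force: [3.2, -1.1, 5.0]
gripper_width: 29.5
gripper_force: 40.0
```

```bash
cat >> h.py <<'E'
def marks():
    for n in("top","side"):
        f=grab(n)
        print(n,"seated");[print(*b) for b in blobs(f,64,79,(400,800,-200,80),15)]
        print("cap");[print(*b) for b in blobs(f,222,255,(660,760,-110,50),8)]
    return f
def crop(f,u0,u1,v0,v1,name,k=3):
    cv2.imwrite(name,cv2.resize(f["pixels"][v0:v1,u0:u1,::-1],None,fx=k,fy=k,interpolation=cv2.INTER_CUBIC))
E
python3 - <<'E'
from h import *
cur();avg(2);marks()
E
```

```text
t 32.0 p [526.1 -82.3  64.3 177.6] F [ 3.2 -1.1  5. ] w 29.5 g 40.0
avg [525.2 -82.3  64.3 177.6] sd [0.2 0.  0.  0. ] w 29.7
top seated
112 [269.  180.1] [683.7 -45.2  72. ] [683.3 -45.1] [50.6 26.9] 1.3
41 [294.3 196. ] [ 631.7 -132.8   71.9] [ 634.4 -127.3] [49.1 14.6] 77.1
cap
112 [268.8 162. ] [698.2 -45.6 237.9] [699.  -44.9] [33.7 32.9] 16.9
side seated
172 [316.  206.2] [689.9 -47.1  71.4] [695.1 -42.6] [34.7 82.9] 87.7
19 [299.3 211.7] [632.7 -39.4  70.1] [630.5 -37.2] [23.3 21.2] 73.7
292 [306.5 233. ] [ 593.9 -128.8   71.2] [ 595.  -122.1] [52.2 81. ] 88.5
46 [277.  236.2] [ 508.4 -102.5   70.1] [511.3 -89.8] [28.3 56.8] 31.3
cap
94 [320.2 164.5] [692.6 -47.6 236.8] [694.  -44.1] [33.2 31.9] 2.5
```

Run:
```python
from h import *
f=grab("side");crop(f,280,360,150,230,"pics/f.png",7)
```

```text
(no output)
```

View pics/f.png

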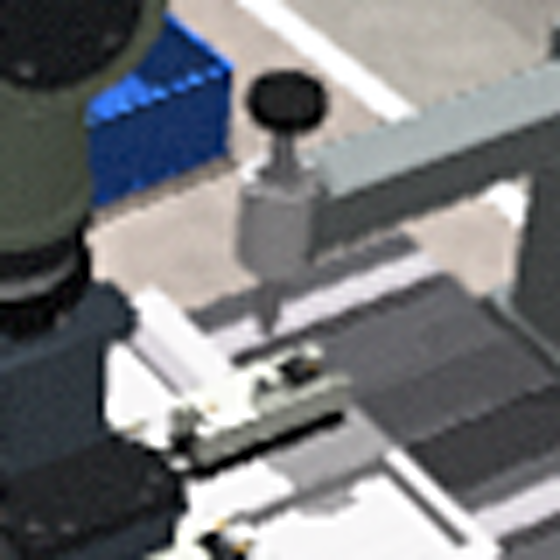

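Run:
```python
from h import *
S=dict(np.load("side0.npz"))
t=at(S,317.7,197.1,105);d=at(S,317.3,204.4,74);print(t,d,t-d)
print(at(S,318.7,197.1,105)-t,at(S,317.7,198.1,105)-t)
```

```text
[696.8245294  -43.55481924 105.        ] [697.65674757 -43.78493119  74.        ] [-0.83221817  0.23011195 31.        ]
[ 2.67560959e+00 -1.71487205e+00 -1.13686838e-13] [-2.96026342e+00 -3.91549509e+00 -2.27373675e-13]
```

Request:
send_rows:
  steps:
    - [[0,0,0,0,0.7],[0,0,0,0,0.7],[0,0,0,0,0.7],[0,0,0,0,0.7],[0,0,-0.4,0,0.7]]

```text
time_s: 32.67
ee_pos: [521.9, -81.6, 77.0]
ee_rot: [179.9, -0.4, 177.6]
force: [1.0, -0.8, -0.1]
gripper_width: 59.9
gripper_force: 0.0
```

Request:
send_rows:
  steps:
    - [[0,0,-0.8,0,0.7],[0,0,-0.8,0,0.3],[0,0,-0.8,0,0],[0,0,-0.9,0,0],[0,0,-0.9,0,0]]

```text
time_s: 33.08
ee_pos: [523.8, -82.0, 248.7]
ee_rot: [180.0, -0.1, 177.6]
force: [0.6, 0.3, -0.5]
gripper_width: 40.2
gripper_force: 0.0
```

Request:
send_rows:
  steps:
    - [[0,0,-0.7,0,0],[0,0,0,0,0],[0,0,0,0,0],[0,0,0,0,0]]

```text
time_s: 33.42
ee_pos: [523.9, -82.0, 274.4]
ee_rot: [180.0, -0.2, 177.6]
force: [-0.0, -0.1, -0.1]
gripper_width: 13.3
gripper_force: 0.0
```

Run:
```python
from h import *
p=avg(3)
plan(p,(697.8,-43.8,265,177.6),(697.8,-43.8,245,177.6))
marks()
```

```text
avg [523.8 -82.  273.8 177.6] sd [0.1 0.  0.  0. ] w 1.6
turn 0.0 shift [-4.305  1.135  0.22 ] max 4.31
turn -0.0 shift [0.  0.  0.5] max 0.5
top seated
31 [265.5 212.6] [572.7 -37.8  70.8] [573.  -37.9] [23.2 19.3] 81.5
cap
112 [268.8 162. ] [698.3 -45.6 238.7] [698.3 -45.1] [34.1 32.9] 23.2
side seated
177 [316.  206.3] [689.4 -47.9  70.7] [695.9 -44.9] [33.1 83.3] 86.0
246 [291.5 217.5] [594.1 -47.8  71.3] [597.5 -45.2] [44.  81.6] 87.9
332 [305.1 232.6] [ 590.5 -125.4   71.3] [ 594.4 -123.5] [54.6 81. ] 87.0
37 [277.5 235.5] [512.9 -92.7  73.8] [513.9 -88.7] [12.7 28.1] 42.4
cap
96 [320.2 164.4] [692.4 -48.  237. ] [695.7 -44.1] [35.6 33. ] 51.1
```

Request:
send_rows:
  steps:
    - [[-0.72,0.19,0,0,0],[-0.72,0.19,0,0,0],[-0.72,0.19,0,0,0],[-0.72,0.19,0,0,0],[-0.72,0.19,0,0,0]]

```text
time_s: 34.08
ee_pos: [671.4, -49.8, 274.8]
ee_rot: [180.0, -0.1, 177.6]
force: [0.4, -1.4, 0.3]
gripper_width: 0.6
gripper_force: 0.0
```

Request:
send_rows:
  steps:
    - [[-0.72,0.19,0.2,0,0],[0,0,0.3,0,0],[0,0,0.2,0,0],[0,0,0,0,0]]

```text
time_s: 34.42
ee_pos: [698.1, -43.6, 244.2]
ee_rot: [180.0, -0.4, 177.6]
force: [0.5, -0.0, 0.8]
gripper_width: 0.1
gripper_force: 0.0
```

Run:
```python
from h import *
cur();avg(3)
```

```text
t 34.42 p [698.1 -43.6 244.2 177.6] F [ 0.5 -0.   0.8] w 0.1 g 0.0
avg [698.6 -44.  247.4 177.6] sd [0.3 0.1 1.  0. ] w -0.2
```

Request:
send_rows:
  steps:
    - [[0,0,0.2,0,0],[0,0,0.25,0,0],[0,0,0.25,0,0],[0,0,0.15,0,0],[0,0,0.05,0,0]]

```text
time_s: 34.98
ee_pos: [699.9, -44.1, 211.2]
ee_rot: [-180.0, 0.1, 177.6]
force: [2.8, -1.2, 5.6]
gripper_width: 0.3
gripper_force: 2.7
```

Request:
send_rows:
  steps:
    - [[0,0,0.05,0,0],[0,0,0.05,0,0],[0,0,0,0,0]]

```text
time_s: 35.23
ee_pos: [699.9, -44.1, 209.3]
ee_rot: [-180.0, 0.1, 177.6]
force: [1.7, -0.9, 6.7]
gripper_width: 0.5
gripper_force: 3.4
```

Request:
send_rows:
  steps:
    - [[0,0,0.05,0,0],[0,0,0,0,0]]

```text
time_s: 35.4
ee_pos: [700.0, -44.1, 209.1]
ee_rot: [-180.0, 0.2, 177.6]
force: [-1.1, 0.2, 12.9]
gripper_width: 0.3
gripper_force: 6.6
```

Request:
send_rows:
  steps:
    - [[0,0,0.05,0,0],[0,0,0,0,0]]

```text
time_s: 35.57
ee_pos: [700.0, -44.1, 208.8]
ee_rot: [-180.0, 0.3, 177.6]
force: [-2.4, -0.2, 18.5]
gripper_width: 0.5
gripper_force: 9.6
```

Run:
```python
from h import *
cur();avg(3)
```

```text
t 35.57 p [700.  -44.1 208.8 177.6] F [-2.4 -0.2 18.5] w 0.5 g 9.6
avg [700.  -44.1 208.9 177.6] sd [0. 0. 0. 0.] w 0.3
```

Request:
send_rows:
  steps:
    - [[0,0,0,0,0],[0,0,-0.2,0,0],[0,0,-0.6,0,0],[0,0,-0.8,0,0],[0,0,-0.4,0,0]]

```text
time_s: 36.13
ee_pos: [699.3, -43.6, 286.3]
ee_rot: [180.0, 0.1, 177.6]
force: [0.4, 0.1, 1.2]
gripper_width: 0.4
gripper_force: 0.0
```

Run:
```python
from h import *
p=avg(2)
marks()
plan(p,(525,-82.3,280,177.6),(525,-82.3,64.5,177.6),(525+96.5,-81.5,64.5,177.6))
```

```text
avg [700.2 -43.7 288.  177.6] sd [0.2 0.  1.2 0. ] w 0.1
top seated
317 [292.4 205.9] [ 597.6 -123.9   71.7] [ 599.2 -124.1] [49.7 79.8] 87.5
cap
61 [268.6 164.4] [692.  -45.8 237.5] [691.1 -44.1] [33.  17.6] 87.8
side seated
172 [316.  206.2] [689.7 -46.7  71. ] [692.7 -44.3] [34.6 84.9] 87.7
245 [291.6 217.4] [595.2 -47.   71.1] [597.7 -45. ] [44.8 81.4] 87.1
330 [305.4 232.5] [ 591.8 -125.5   71.2] [ 594.6 -122.6] [53.6 80.7] 86.9
32 [277.7 235.3] [513.7 -93.2  71.3] [514.6 -89.5] [12.2 27.3] 51.7
cap
96 [320.2 164.4] [693.  -47.1 236.7] [693.5 -43.4] [35.  33.6] 88.6
turn 0.0 shift [ 4.337 -1.148  0.201] max 4.34
turn -0.0 shift [0.    0.    5.388] max 5.39
turn -0.0 shift [-2.41   0.121 -0.   ] max 2.41
```

Request:
send_rows:
  steps:
    - [[0.723,-0.191,0.033,0,0.75],[0.723,-0.191,0.033,0,0.75],[0.723,-0.191,0.033,0,0.75],[0.723,-0.191,0.033,0,0.75],[0.723,-0.191,0.033,0,0.75]]

```text
time_s: 36.75
ee_pos: [550.4, -75.8, 274.2]
ee_rot: [180.0, -0.3, 177.6]
force: [-0.5, -0.0, 1.0]
gripper_width: 30.7
gripper_force: 0.0
```

Request:
send_rows:
  steps:
    - [[0.723,-0.191,0.033,0,0.75],[0,0,0.8,0,0.75],[0,0,0.8,0,0.75],[0,0,0.8,0,0.75],[0,0,0,0,0.75]]

```text
time_s: 37.17
ee_pos: [517.9, -81.3, 172.1]
ee_rot: [179.9, -1.0, 177.6]
force: [-1.6, 0.5, -0.9]
gripper_width: 64.0
gripper_force: 0.0
```

Run:
```python
from h import *
p=avg(2)
plan(p,(525,-82.3,64.5,177.6))
```

```text
avg [521.5 -81.9 176.8 177.6] sd [1.2 0.2 1.3 0. ] w 67.8
turn 0.0 shift [-0.087 -0.007  2.808] max 2.81
```

Request:
send_rows:
  steps:
    - [[0,0,0.6,0,0.75],[0,0,0.6,0,0.75],[0,0,0.6,0,0.75],[0,0,0.6,0,0.75],[0,0,0.4,0,0.75]]

```text
time_s: 37.68
ee_pos: [524.8, -82.4, 67.6]
ee_rot: [180.0, 0.0, 177.6]
force: [-0.4, -0.0, -0.2]
gripper_width: 68.9
gripper_force: 0.0
```

Request:
send_rows:
  steps:
    - [[0,0,0,0,0.75],[0,0,0,0,0.5],[0,0,0,0,0.5]]

```text
time_s: 37.93
ee_pos: [525.9, -82.6, 69.7]
ee_rot: [-180.0, 0.2, 177.6]
force: [0.2, -1.1, 0.5]
gripper_width: 58.0
gripper_force: 0.0
```

Run:
```python
from h import *
p=avg(2)
plan(p,(525,-82.3,64.5,177.6))
```

```text
avg [525.8 -82.6  69.8 177.6] sd [0.1 0.  0.1 0. ] w 49.5
turn 0.0 shift [0.02  0.006 0.132] max 0.13
```

Lower, grip, and move the carrier to the two-pole position.

Request:
send_rows:
  steps:
    - [[0,0,0.13,0,0.5],[0,0,0,0,0],[0,0,0,0,0],[0,0,0,0,0],[0,0,0,0,0]]

```text
time_s: 38.45
ee_pos: [524.2, -82.3, 62.7]
ee_rot: [180.0, 0.0, 177.6]
force: [0.3, 1.0, 1.0]
gripper_width: 28.9
gripper_force: 40.0
```

Request:
send_rows:
  steps:
    - [[0,0,0,0,0],[0,0,0,0,0],[0,0,0,0,0],[-0.2,0.01,0,0,0],[-0.35,0.02,0,0,0]]

```text
time_s: 38.87
ee_pos: [543.6, -82.4, 62.8]
ee_rot: [-180.0, -0.3, 177.6]
force: [-3.1, -1.4, 2.2]
gripper_width: 29.0
gripper_force: 40.0
```

Request:
send_rows:
  steps:
    - [[-0.4,0.02,0,0,0],[-0.4,0.02,0,0,0],[-0.4,0.02,0,0,0],[-0.4,0.02,0,0,0],[-0.26,0.01,0,0,0]]

```text
time_s: 39.28
ee_pos: [621.9, -82.2, 62.7]
ee_rot: [-179.9, 0.0, 177.6]
force: [-1.4, -2.3, 2.7]
gripper_width: 29.1
gripper_force: 40.0
```

Request:
send_rows:
  steps:
    - [[0,0,0,0,0],[0,0,0,0,0]]

```text
time_s: 39.45
ee_pos: [621.8, -82.1, 62.7]
ee_rot: [-180.0, 0.1, 177.6]
force: [1.8, -2.1, 1.2]
gripper_width: 29.2
gripper_force: 40.0
```

Run:
```python
from h import *
avg(2);f=marks()
crop(f,280,360,150,230,"pics/g.png",7)
```

```text
avg [620.8 -82.   62.8 177.6] sd [0.2 0.  0.  0. ] w 29.3
top seated
cap
side seated
109 [335.9 197.1] [774.8 -43.5  70.8] [774.2 -43.5] [50.2 34. ] 1.7
266 [331.4 221.3] [ 689.2 -128.6   71.3] [ 690.5 -122.4] [51.4 82.5] 88.9
55 [302.5 223.5] [604.2 -91.8  70.8] [605.8 -86.2] [29.5 60.6] 26.4
cap
45 [323.  164.5] [700.5 -54.3 237.6] [702.6 -49.7] [35.4 15.3] 52.3
```

View pics/g.png

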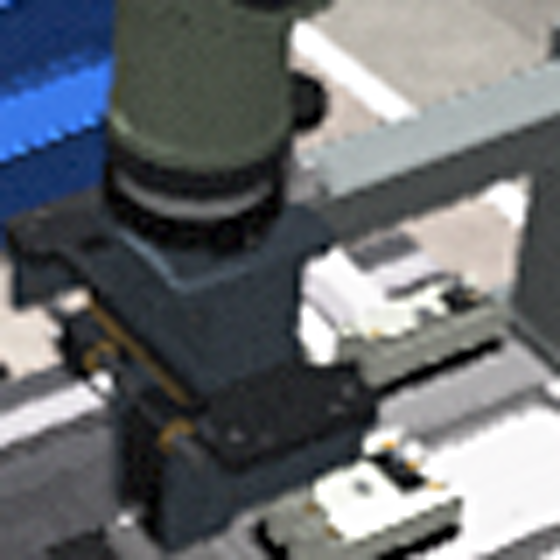

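Request:
send_rows:
  steps:
    - [[0,0,0,0,0.7],[0,0,0,0,0.7],[0,0,0,0,0.7],[0,0,0,0,0.7],[0,0,-0.4,0,0.7]]

```text
time_s: 40.07
ee_pos: [617.9, -80.9, 75.6]
ee_rot: [179.9, -0.4, 177.6]
force: [-0.8, 0.3, -0.3]
gripper_width: 59.8
gripper_force: 0.0
```

Request:
send_rows:
  steps:
    - [[0,0,-0.8,0,0.7],[0.5,0,-0.8,0,0.3],[0.8,0,-0.5,0,0],[0.8,0,-0.5,0,0],[0,0,-0.9,0,0]]

```text
time_s: 40.48
ee_pos: [525.0, -76.4, 214.0]
ee_rot: [179.8, -1.2, 177.6]
force: [-0.3, -0.1, -1.9]
gripper_width: 40.0
gripper_force: 0.0
```

Request:
send_rows:
  steps:
    - [[0,0,-0.9,0,0],[0,0,-0.6,0,0],[0,0,0,0,0],[0,0,0,0,0]]

```text
time_s: 40.82
ee_pos: [537.0, -77.9, 280.0]
ee_rot: [-180.0, 0.2, 177.6]
force: [1.2, 0.4, -0.7]
gripper_width: 13.3
gripper_force: 0.0
```

Run:
```python
from h import *
p=avg(2);f=marks()
plan(p,(697.8,-43.8,p[2],177.6))
crop(f,280,360,150,230,"pics/i.png",7)
```

```text
avg [536.1 -77.9 277.9 177.6] sd [0.2 0.  0.5 0. ] w 5.4
top seated
43 [293.8 168.3] [ 726.4 -131.3   72.2] [ 727.7 -125. ] [48.7 15.3] 84.6
cap
86 [269.2 161. ] [701.5 -45.8 238.5] [702.2 -44.2] [30.1 32.7] 2.9
side seated
104 [335.8 197. ] [774.4 -45.1  71. ] [773.6 -41.5] [32.7 52. ] 85.6
223 [315.9 206.3] [690.1 -46.3  71.4] [694.3 -43.2] [44.2 80.9] 88.1
315 [330.4 220.6] [ 687.7 -125.2   71.4] [ 690.7 -121.3] [55.2 82.8] 87.7
32 [303.4 223.5] [608.1 -91.5  69.8] [610.1 -88.2] [17.2 28.9] 45.4
cap
95 [320.2 164.4] [691.9 -48.2 236.8] [694.1 -43.9] [35.7 34.1] 30.6
turn 0.0 shift [-4.004  1.02  -0.   ] max 4.0
```

View pics/i.png

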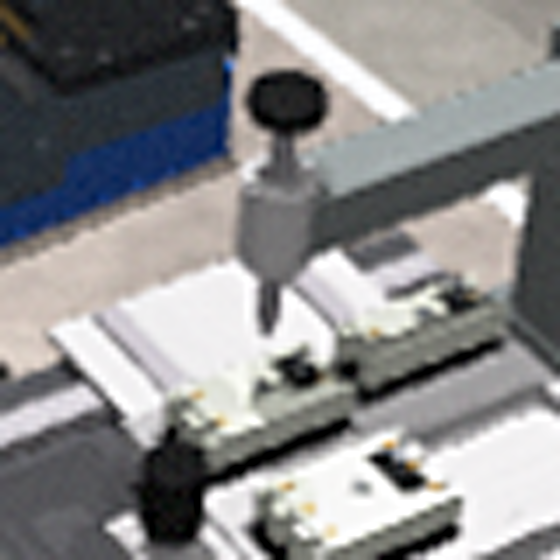

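Request:
send_rows:
  steps:
    - [[-0.67,0.17,0,0,0],[-0.67,0.17,0,0,0],[-0.67,0.17,0,0,0],[-0.67,0.17,0,0,0],[-0.66,0.17,0,0,0]]

```text
time_s: 41.43
ee_pos: [672.4, -49.3, 276.7]
ee_rot: [180.0, -0.2, 177.6]
force: [-0.6, -0.3, -0.2]
gripper_width: 0.3
gripper_force: 0.0
```

Request:
send_rows:
  steps:
    - [[-0.66,0.17,0.2,0,0],[0,0,0.3,0,0],[0,0,0.2,0,0],[0,0,0.2,0,0],[0,0,0.25,0,0]]

```text
time_s: 41.85
ee_pos: [697.7, -43.9, 232.1]
ee_rot: [180.0, -0.0, 177.6]
force: [-0.7, -0.1, 2.6]
gripper_width: 0.4
gripper_force: 1.6
```

Request:
send_rows:
  steps:
    - [[0,0,0.25,0,0],[0,0,0.2,0,0],[0,0,0.1,0,0],[0,0,0.05,0,0],[0,0,0,0,0]]

```text
time_s: 42.27
ee_pos: [697.7, -43.9, 209.5]
ee_rot: [180.0, -0.0, 177.6]
force: [-2.8, 2.3, 5.9]
gripper_width: 0.7
gripper_force: 2.8
```

Request:
send_rows:
  steps:
    - [[0,0,0.07,0,0],[0,0,0.05,0,0],[0,0,0,0,0]]

```text
time_s: 42.52
ee_pos: [697.8, -43.9, 208.9]
ee_rot: [180.0, 0.2, 177.6]
force: [-6.9, 2.1, 18.8]
gripper_width: 0.1
gripper_force: 9.2
```

Request:
send_rows:
  steps:
    - [[0,0,0,0,0],[0,0,0,0,0],[0,0,-0.3,0,0],[0,0,-0.6,0,0],[0,0,-0.9,0,0]]

```text
time_s: 42.93
ee_pos: [696.7, -44.2, 273.2]
ee_rot: [-180.0, -0.4, 177.6]
force: [0.4, 0.6, 0.1]
gripper_width: 0.3
gripper_force: 0.0
```

Request:
send_rows:
  steps:
    - [[0,0,0,0,0],[0.7,-0.2,0,0,0.75],[0.8,-0.4,0,0,0.75],[0.4,-0.3,0,0,0.75],[0,0,0,0,0.75]]

```text
time_s: 43.35
ee_pos: [617.7, -78.9, 276.5]
ee_rot: [-179.9, -0.0, 177.5]
force: [0.9, -0.2, 0.4]
gripper_width: 23.9
gripper_force: 0.0
```

Request:
send_rows:
  steps:
    - [[0,0,0,0,0.75],[0,0,0,0,0.75],[0,0,0,0,0.75]]

```text
time_s: 43.6
ee_pos: [621.8, -76.5, 275.4]
ee_rot: [180.0, 0.0, 177.6]
force: [-0.2, 0.4, -0.6]
gripper_width: 44.4
gripper_force: 0.0
```

Run:
```python
from h import *
p=avg(2);f=marks()
plan(p,(620.8,-82.,130,177.6),(620.8,-82.,63.5,177.6),(624.1,-3.9,63,177.6))
```

```text
avg [621.7 -76.4 275.3 177.7] sd [0. 0. 0. 0.] w 52.3
top seated
cap
side seated
105 [336. 197.] [775.  -45.4  70.7] [774.7 -42.5] [35.3 49. ] 89.4
226 [315.9 206.4] [690.1 -47.6  71.2] [693.5 -45. ] [46.  81.6] 87.6
304 [330.2 220.6] [ 687.6 -125.    71.2] [ 691.3 -121.1] [52.4 81.8] 87.7
35 [303.4 223.5] [608.1 -92.4  72.1] [609.6 -88.6] [14.8 28.7] 43.2
cap
49 [322.7 164.7] [697.5 -54.6 236.9] [702.4 -49.1] [37.7 16.8] 47.6
turn 0.01 shift [ 0.016 -0.142  3.632] max 3.63
turn -0.0 shift [0.    0.    1.662] max 1.66
turn -0.0 shift [-1.000e-03  1.954e+00  1.200e-02] max 1.95
```

Request:
send_rows:
  steps:
    - [[0.016,-0.142,0.6,0,0.75],[0,0,0.7,0,0.75],[0,0,0.7,0,0.75],[0,0,0.7,0,0.75],[0,0,0.7,0,0.75]]

```text
time_s: 44.22
ee_pos: [620.3, -82.2, 138.5]
ee_rot: [180.0, 0.0, 177.6]
force: [0.2, -1.2, 0.4]
gripper_width: 68.1
gripper_force: 0.0
```

Request:
send_rows:
  steps:
    - [[0,0,0.23,0,0.75],[0,0,0,0,0.75],[0,0,0,0,0.75],[0,0,0,0,0.6],[0,0,0,0,0.6]]

```text
time_s: 44.63
ee_pos: [621.4, -82.5, 132.7]
ee_rot: [-180.0, 0.2, 177.6]
force: [-0.7, -0.2, 0.6]
gripper_width: 57.9
gripper_force: 0.0
```

Run:
```python
from h import *
p=avg(2)
plan(p,(620.8,-82.,63.5,177.6))
```

```text
avg [621.  -82.5 132.4 177.6] sd [0.2 0.  0.2 0. ] w 55.1
turn 0.0 shift [0.006 0.013 1.723] max 1.72
```

Request:
send_rows:
  steps:
    - [[0,0.01,0.5,0,0.6],[0,0,0.5,0,0.6],[0,0,0.4,0,0.6],[0,0,0.3,0,0.6],[0,0,0,0,0.6]]

```text
time_s: 45.15
ee_pos: [618.5, -81.8, 60.7]
ee_rot: [180.0, -0.2, 177.6]
force: [-0.5, -0.2, -0.5]
gripper_width: 54.6
gripper_force: 0.0
```

Request:
send_rows:
  steps:
    - [[0,0,0,0,0],[0,0,0,0,0],[0,0,0,0,0],[0,0,0,0,0],[0,0,0,0,0]]

```text
time_s: 45.57
ee_pos: [620.7, -82.0, 63.8]
ee_rot: [180.0, 0.1, 177.6]
force: [0.0, -0.1, 2.9]
gripper_width: 29.3
gripper_force: 40.0
```

Request:
send_rows:
  steps:
    - [[0,0,0,0,0],[0,0,0,0,0],[0,0.2,0,0,0],[0,0.35,0,0,0],[0,0.4,0,0,0]]

```text
time_s: 45.98
ee_pos: [622.2, -45.5, 63.8]
ee_rot: [-179.9, 0.1, 177.6]
force: [-0.4, -2.5, 5.4]
gripper_width: 29.2
gripper_force: 40.0
```

Request:
send_rows:
  steps:
    - [[0,0.4,0,0,0],[0,0.4,0,0,0],[0,0.2,0,0,0],[0,0,0,0,0],[0,0,0,0,0]]

```text
time_s: 46.4
ee_pos: [624.0, -2.9, 63.8]
ee_rot: [179.9, 0.1, 177.7]
force: [-0.1, 1.5, 6.0]
gripper_width: 29.6
gripper_force: 40.0
```

Run:
```python
from h import *
p=avg(3);f=marks()
plan(p,(624.1,-3.9,63,177.6))
```

```text
avg [623.9  -3.2  63.8 177.6] sd [0.  0.1 0.  0. ] w 29.2
top seated
90 [246.1 151.4] [782.1  35.2  72.1] [782.1  34.4] [29.9 34.2] 87.7
26 [275.8 173.5] [703.8 -67.9  72.5] [707.4 -67.7] [ 4.5 60.5] 86.6
cap
11 [267.8 159.5] [707.6 -42.6 239.1] [704.7 -39.9] [ 8.5 25.1] 84.7
side seated
254 [316.1 206.5] [690.7 -48.   71.5] [695.3 -44.6] [51.9 83.8] 86.4
54 [290. 209.] [608.7 -24.2  71.4] [609.3 -10.7] [30.3 57.9] 35.3
cap
96 [320.2 164.4] [692.1 -47.7 237. ] [694.9 -43. ] [35.8 33.1] 84.5
turn 0.0 shift [-0.005 -0.017  0.019] max 0.02
```

Request:
send_rows:
  steps:
    - [[0,0,0,0,0.7],[0,0,0,0,0.7],[0,0,0,0,0.7],[0,0,0,0,0.7],[0,0,-0.4,0,0.7]]

```text
time_s: 47.07
ee_pos: [620.7, -4.2, 75.5]
ee_rot: [-180.0, -0.4, 177.6]
force: [0.3, -0.7, -0.6]
gripper_width: 60.0
gripper_force: 0.0
```

Request:
send_rows:
  steps:
    - [[0,0,-0.8,0,0.7],[0.5,0,-0.8,0,0.3],[0.8,0,-0.5,0,0],[0.8,0,-0.5,0,0],[0,0,-0.9,0,0]]

```text
time_s: 47.48
ee_pos: [527.7, -0.3, 213.9]
ee_rot: [-180.0, -1.2, 177.6]
force: [-0.6, 0.2, -2.2]
gripper_width: 39.9
gripper_force: 0.0
```

Request:
send_rows:
  steps:
    - [[0,0,-0.9,0,0],[0,0,-0.6,0,0],[0,0,0,0,0],[0,0,0,0,0]]

```text
time_s: 47.82
ee_pos: [539.8, -0.7, 279.9]
ee_rot: [180.0, 0.2, 177.6]
force: [1.0, 0.1, -1.1]
gripper_width: 13.7
gripper_force: 0.0
```

Run:
```python
from h import *
p=avg(3);f=marks()
plan(p,(697.8,-43.8,p[2],177.6))
crop(f,280,360,150,230,"pics/j.png",7)
```

```text
avg [538.7  -0.7 277.5 177.6] sd [0.2 0.  0.6 0. ] w 1.8
top seated
100 [246.  151.9] [780.   35.   71.8] [778.7  34.8] [30.1 41.3] 87.6
29 [246.4 164.7] [734.6  30.3  72. ] [736.2  31.8] [38.2 12.4] 86.5
57 [275.3 176.3] [694.7 -65.5  71.5] [698.4 -65.2] [ 9.6 79.1] 87.6
cap
96 [268.7 161.2] [700.7 -45.5 237.9] [702.  -44.1] [30.4 33.1] 4.6
side seated
203 [302.6 192.9] [693.   31.9  70.7] [697.1  34.2] [47.5 82.2] 86.4
272 [315.8 206.2] [689.2 -47.1  71.3] [693.8 -43.6] [55.7 83.1] 89.3
31 [290.1 208.7] [611.7 -14.1  71.4] [612.7 -10.6] [13.9 26.3] 45.9
cap
96 [320.2 164.4] [691.7 -47.9 237.2] [695.6 -44.2] [33.4 33.1] 50.8
turn 0.0 shift [-4.019 -0.911 -0.   ] max 4.02
```

View pics/j.png

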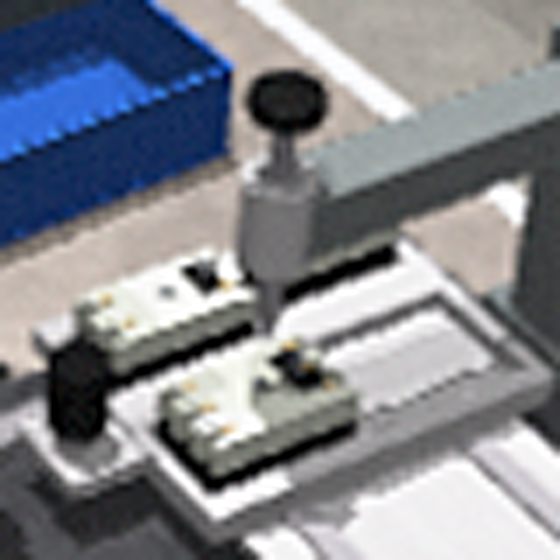

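Tip at (267,333), dot at about (263,386), the same relation as for the other two, so the three-pole breaker is under the tip. Press.

Request:
send_rows:
  steps:
    - [[-0.67,-0.15,0,0,0],[-0.67,-0.15,0,0,0],[-0.67,-0.15,0,0,0],[-0.67,-0.15,0,0,0],[-0.67,-0.15,0,0,0]]

```text
time_s: 48.48
ee_pos: [672.8, -36.5, 277.1]
ee_rot: [180.0, -0.1, 177.6]
force: [-0.1, 0.2, 0.7]
gripper_width: 0.4
gripper_force: 0.0
```

Request:
send_rows:
  steps:
    - [[-0.66,-0.16,0.2,0,0],[0,0,0.3,0,0],[0,0,0.2,0,0],[0,0,0.2,0,0],[0,0,0.25,0,0]]

```text
time_s: 48.9
ee_pos: [697.5, -43.6, 232.3]
ee_rot: [-180.0, -0.0, 177.6]
force: [-0.4, -0.8, 3.5]
gripper_width: 0.3
gripper_force: 1.6
```

Request:
send_rows:
  steps:
    - [[0,0,0.25,0,0],[0,0,0.2,0,0],[0,0,0.1,0,0],[0,0,0.05,0,0],[0,0,0,0,0]]

```text
time_s: 49.32
ee_pos: [697.6, -43.6, 209.5]
ee_rot: [-180.0, 0.0, 177.6]
force: [-1.9, -1.2, 5.4]
gripper_width: 0.5
gripper_force: 2.8
```

Request:
send_rows:
  steps:
    - [[0,0,0.06,0,0],[0,0,0.05,0,0],[0,0,0,0,0],[0,0,0,0,0],[0,0,0,0,0]]

```text
time_s: 49.73
ee_pos: [697.6, -43.6, 208.9]
ee_rot: [-180.0, 0.2, 177.6]
force: [-6.1, -0.1, 18.4]
gripper_width: 0.5
gripper_force: 8.6
```

Request:
send_rows:
  steps:
    - [[0,0,-0.3,0,0],[0,0,-0.6,0,0],[0,0,-0.9,0,0],[0,0,0,0,0.75],[0.7,0.3,0,0,0.75]]

```text
time_s: 50.15
ee_pos: [674.8, -32.1, 276.9]
ee_rot: [-180.0, 0.4, 177.5]
force: [-1.4, -0.2, -1.4]
gripper_width: 11.4
gripper_force: 0.0
```

Request:
send_rows:
  steps:
    - [[0.7,0.5,0,0,0.75],[0.4,0.3,0,0,0.75],[0,0,0,0,0.75],[0,0,0,0,0.75],[0,0,0,0,0.75]]

```text
time_s: 50.57
ee_pos: [628.5, 3.1, 276.2]
ee_rot: [-180.0, 0.1, 177.6]
force: [-0.9, -0.4, -0.0]
gripper_width: 44.2
gripper_force: 0.0
```

Run:
```python
from h import *
p=avg(3)
plan(p,(623.9,-3.3,63.5,177.6))
```

```text
avg [628.7   2.8 275.8 177.6] sd [0.  0.1 0.1 0. ] w 56.1
turn -0.0 shift [ 0.114 -0.157  5.307] max 5.31
```

Request:
send_rows:
  steps:
    - [[0.114,-0.157,0.6,0,0.75],[0,0,0.7,0,0.75],[0,0,0.7,0,0.75],[0,0,0.7,0,0.75],[0,0,0.6,0,0.75]]

```text
time_s: 51.13
ee_pos: [623.1, -3.4, 141.9]
ee_rot: [180.0, -0.1, 177.6]
force: [-0.2, 0.7, 0.3]
gripper_width: 68.3
gripper_force: 0.0
```

Request:
send_rows:
  steps:
    - [[0,0,0.5,0,0.75],[0,0,0.5,0,0.75],[0,0,0.5,0,0.75],[0,0,0.3,0,0.75],[0,0,0.2,0,0.75]]

```text
time_s: 51.55
ee_pos: [622.7, -3.2, 61.8]
ee_rot: [180.0, -0.2, 177.6]
force: [-1.2, -0.0, -0.1]
gripper_width: 68.3
gripper_force: 0.0
```

Request:
send_rows:
  steps:
    - [[0,0,0,0,0.4],[0,0,0,0,0],[0,0,0,0,0],[0,0,0,0,0],[0,0,0,0,0]]

```text
time_s: 51.97
ee_pos: [623.8, -2.8, 65.3]
ee_rot: [180.0, 0.1, 177.6]
force: [-0.0, -0.1, 0.5]
gripper_width: 38.1
gripper_force: 0.0
```

Request:
send_rows:
  steps:
    - [[0,0,0,0,0],[0,0,0,0,0],[0,0,0,0,0]]

```text
time_s: 52.22
ee_pos: [623.5, -2.8, 65.0]
ee_rot: [-180.0, 0.1, 177.6]
force: [-0.4, -0.6, 2.7]
gripper_width: 29.5
gripper_force: 40.0
```

Request:
send_rows:
  steps:
    - [[0.2,0,0,0,0],[0.35,0,0,0,0],[0.4,0,0,0,0],[0.4,0,0,0,0],[0.4,0,0,0,0]]

```text
time_s: 52.63
ee_pos: [554.0, 0.1, 64.9]
ee_rot: [-180.0, 0.2, 177.6]
force: [3.0, -1.1, 1.2]
gripper_width: 29.2
gripper_force: 40.0
```

Request:
send_rows:
  steps:
    - [[0.4,0,0,0,0],[0.4,0,0,0,0],[0.4,0,0,0,0],[0.4,0,0,0,0],[0.35,0,0,0,0]]

```text
time_s: 53.05
ee_pos: [475.4, 3.3, 64.9]
ee_rot: [-180.0, 0.2, 177.6]
force: [2.5, -0.6, 1.3]
gripper_width: 29.6
gripper_force: 40.0
```

Request:
send_rows:
  steps:
    - [[0.3,0,0,0,0],[0.2,0,0,0,0],[0.1,0,0,0,0],[0,0,0,0,0]]

```text
time_s: 53.38
ee_pos: [450.4, 4.3, 64.9]
ee_rot: [-180.0, -0.0, 177.6]
force: [-1.1, -1.5, 9.1]
gripper_width: 29.4
gripper_force: 40.0
```

Request:
send_rows:
  steps:
    - [[0.1,0,0,0,0],[0.1,0,0,0,0],[0.05,0,0,0,0],[0,0,0,0,0]]

```text
time_s: 53.72
ee_pos: [443.2, 4.6, 64.9]
ee_rot: [-180.0, 0.3, 177.6]
force: [4.0, -1.7, 4.2]
gripper_width: 28.9
gripper_force: 40.0
```

Request:
send_rows:
  steps:
    - [[0.05,0,0,0,0],[0.05,0,0,0,0],[0,0,0,0,0]]

```text
time_s: 53.97
ee_pos: [443.3, 4.6, 64.9]
ee_rot: [-180.0, 0.7, 177.6]
force: [14.0, -3.0, -6.4]
gripper_width: 29.4
gripper_force: 40.0
```

Request:
send_rows:
  steps:
    - [[0.05,0,0,0,0],[0.05,0,0,0,0],[0,0,0,0,0]]

```text
time_s: 54.22
ee_pos: [443.2, 4.7, 65.1]
ee_rot: [180.0, 1.2, 177.6]
force: [21.8, -2.5, -15.3]
gripper_width: 28.7
gripper_force: 40.0
```

At the front stop. Ease off, release, lift, and check.

Request:
send_rows:
  steps:
    - [[-0.08,0,0,0,0],[-0.06,0,0,0,0],[0,0,0,0,0.7],[0,0,0,0,0.7],[0,0,0,0,0.7]]

```text
time_s: 54.63
ee_pos: [437.0, 5.1, 63.4]
ee_rot: [180.0, -0.2, 177.6]
force: [-0.1, 0.1, 0.1]
gripper_width: 46.3
gripper_force: 0.0
```

Request:
send_rows:
  steps:
    - [[0,0,0,0,0.7],[0,0,0,0,0.7],[0,0,-0.4,0,0.7],[0,0,-0.6,0,0.7],[0,0,-0.7,0,0.7]]

```text
time_s: 55.05
ee_pos: [437.1, 5.0, 131.8]
ee_rot: [180.0, -0.3, 177.6]
force: [-0.4, -0.4, -0.3]
gripper_width: 63.7
gripper_force: 0.0
```

Request:
send_rows:
  steps:
    - [[0,0,-0.7,0,0.7],[0,0.8,-0.5,0,0.7],[0,0.8,0,0,0.7],[0,0.8,0,0,0.7],[0,0.8,0,0,0.7]]

```text
time_s: 55.47
ee_pos: [443.7, 134.0, 180.7]
ee_rot: [180.0, 0.0, 177.6]
force: [1.4, -0.9, -0.5]
gripper_width: 63.8
gripper_force: 0.0
```

Request:
send_rows:
  steps:
    - [[0,0.8,0,0,0.7],[0,0,0,0,0.7],[0,0,0,0,0.7],[0,0,0,0,0.7]]

```text
time_s: 55.8
ee_pos: [444.9, 164.3, 179.9]
ee_rot: [-180.0, -0.1, 177.7]
force: [0.4, -0.1, 0.2]
gripper_width: 64.0
gripper_force: 0.0
```

Run:
```python
from h import *
avg(2);look()
for n in("top","side"):
    [print("cap",*b) for b in blobs(grab(n),222,255,(660,760,-110,50),8)]
crop(grab("side"),200,400,140,290,"pics/k.png",4)
```

```text
avg [445.1 163.8 180.  177.6] sd [0.1 0.1 0.1 0. ] w 63.5
top br
60 [228.8 223.4] [535.3  87.7  26.9] [551.3  88.8] [120.7   7.2] 0.1
seated
193 [241.4 199.2] [617.1  45.3  71.7] [617.9  45.1] [30.5 80.5] 86.7
274 [241.7 227.7] [520.8  40.2  71.4] [522.1  40.7] [40.5 80.7] 87.3
323 [265.3 229.6] [516.2 -36.7  71.9] [518.7 -37.1] [49.8 80.2] 87.2
knob
66 [252.2 251.1] [444.6   2.9  94. ] [444.8   3.1] [26.1 25.7] 1.3
rim
1162 [254.2 218.2] [561.6   6.9  46.3] [546.1  -1.5] [156.1 238. ] 87.6
side br
seated
170 [279.6 199.7] [610.4  43.9  70.7] [613.4  47.3] [33.3 81.8] 88.5
244 [255.2 211.2] [514.1  38.5  71.4] [517.5  43.4] [46.5 80.9] 86.7
323 [267.3 225.7] [511.4 -38.4  71.3] [514.4 -34.8] [55.1 82.2] 85.3
35 [239.7 228.7] [433.9  -6.2  71.4] [433.3  -2.5] [14.6 28. ] 47.9
knob
67 [239.7 221.7] [439.7   2.1  93.8] [440.1   4.8] [30.2 27. ] 61.2
cap 113 [268.7 162.1] [698.1 -45.5 238.1] [699.1 -44.5] [34.2 33. ] 22.4
cap 94 [320.2 164.4] [691.4 -47.3 237. ] [695.6 -44.2] [35.7 32.8] 52.4
```

View pics/k.png

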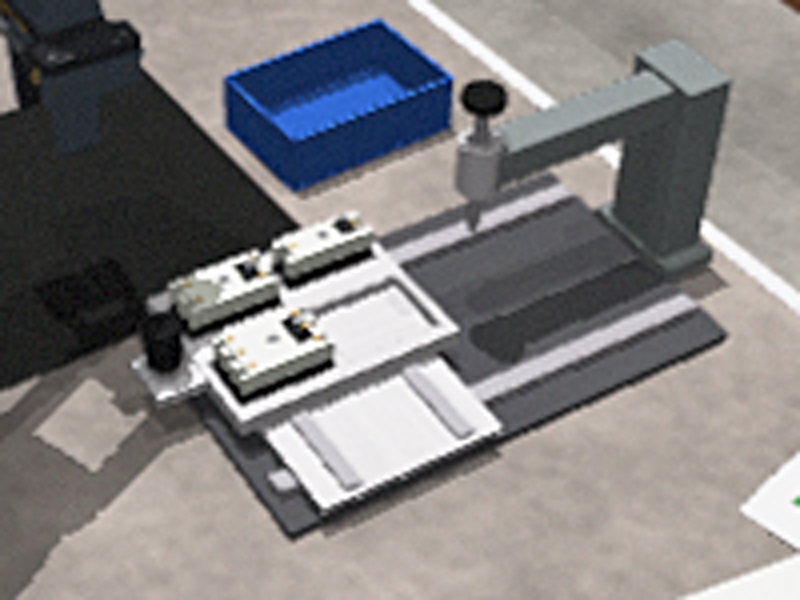

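```bash
python3 -c "
from workcell import env
print(env.job_done())"
```

```text
the job is handed in; nothing more can be done
None
```

The job is handed in, with no verdict returned. The one-, two- and three-pole breakers (no four-pole was on the mat) are seated and were each marked in that order; the carrier is at its front stop, the plunger is up, and the hammer, large breaker and bin were left alone.

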